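Clear the packing machine's catch tray

ROBOT

A 7-joint arm with a two-finger parallel gripper is mounted at the origin on the work surface. World frame = base frame: x ahead of the robot, y to its left, z up, the work surface at z = 0. Lengths are in mm, angles in rad, forces in N, time in s.
With the tool pointing down it reaches from about 400 to 875 mm from the base axis. Payload 4.4 kg.
Tool frame: the origin (TCP) lies at the very end of the fingers, on their centre line; the grasp point (between the pads) lies ctrl.grip_depth behind it (ctrl.grip_depth is the distance from the TCP to the grasp point, in mm); y points along the fingers, x is the direction in which the jaws open and shut, and the axes are right-handed (so a half turn about y gives the same grasp; the last joint's range is limited). The gripper opens to 85 mm and grips with 20 to 120 N. Pads are 22 mm wide; open, the fingers measure 114 mm over their backs; the gripper's body (76 mm by 85 mm) begins 54 mm behind the grasp point. The pads swing forward as they close: fully open they stand 13 mm farther back than shut.
Start: joints at [-0.066, 0.628, 0.038, 1.517, -0.027, 0.996, -0.02], TCP at [650.014, 0.027, 231.313] pointing down, gripper open.
Joint ranges: [-3.06, 3.06], [-0.37, 2.12], [-1.25, 1.32], [0.18, 2.47], [-1.1, 4.24], [0.23, 1.98], [-2.94, 2.94]. Speed limits (rad/s): [2.57, 2.57, 3.14, 3.14, 3.14, 3.14, 3.14].

INTERFACE

Orientations are given as [roll, pitch, yaw] about the fixed x, y, z axes, in that order (R = Rz(yaw) Ry(pitch) Rx(roll)).
In Python, from cell import ctrl gives the robot as it stands.
- The arm moves only by the tool apply_moves, never from a script. Its argument "motion" is a list of rows, each a list of 5 numbers: the shift along the tool's x, y, z in cm, then the turn about the tool's y in rad, then the finger opening in cm, from 0 to 8.54. In form: [[tx, ty, tz, roll, hand], ...]. A call has 1 to 20 rows; each row is the pose to reach, as a shift and turn from the pose commanded when the call began, along the tool's axes at that moment; what a row does not reach only later rows make up. A row lasts 1/8 s, in which the tool goes at most 62.5 mm and 10.7 degrees, less where a joint would pass 70% of its speed; a pose out of reach is approached as far as the arm can. A call with a gripper value outside its range is refused whole. The fingers move at their own pace and stop on an object; the grip force is fixed at half the most. Time passes only in rows, so rows that repeat a pose let the fingers close. It gives the time, the measured TCP pose, the force and the opening at its end, in the units of the state.
- ctrl.read_state(): the state, without advancing time (a new reading comes with each control period).
- ctrl.get_image(name): name is "scene" or "side" or "wrist"; returns a dict with "image" (480x640x3 uint8, red, green, blue), "vfov" (degrees; the focal length in pixels is half the picture's height over the tangent of half this angle, whatever the lens; pixels are square), "cx", "cy" (the principal point, pixels), "extrinsics" (4x4, takes a point from world to camera coordinates); the wrist camera has in their place "tool_from_camera" (4x4, takes a point from camera to tool coordinates, whose origin is the TCP and whose axes are the tool frame's). Camera axes: x right, y up, looking along -z (the intrinsics and any distortion apply to the point x, -y, -z); pixel columns grow to the right and rows downward; lengths in mm; the calibration is good to about 2 mm. A picture is of the moment at which its call begins: read the wrist's pose just before it. There is no depth.
- ctrl.finish_job(): hands the job in, once; it reports no verdict.
Trained networks look in a picture, given as the dict that the camera call returned (one of the last four; its "shot" number tells which), for a name from the list of things; names that differ only in an ending like _2 or _b are one class to them, and where a whole thing is asked for, a point or a joint stands for the part that bears it (a point fixed in the world has none). Each returns a list of dicts, best first, with "confidence" (0 to 1); they miss things now and then, are a little off and sometimes report something else, mostly with a low value. They report only what shows in the picture. A call takes as long as a camera call. They do not tell look-alikes from the thing itself.
- ctrl.search_frame(picture, query): "location" ([x, y, z] in mm, in world coordinates, good to about 4 mm: the middle of the surface that is visible of it).
- ctrl.mark_of(picture, query): "location" ([x, y, z] in mm, in world coordinates, good to about 4 mm: a listed point, or the origin of a listed thing).
The state is a dict: "clock": time; "qpos": joint angles; "qd": joint speeds; "tau": joint torques, N m; "eef_pos": TCP position; "tool_rot": TCP orientation; "force": force on the tool from outside, world axes, zero at the start; "torque": the same for the moment, N m; "width": finger opening in mm.
Only numpy, scipy, OpenCV 4.12 (cv2) and the standard library are available. Lean on these libraries where they do the work, as an engineer would, in place of code of your own. Each camera call takes 0.05 s, during which the arm holds its last target.

TASK

Stop the packing machine with its stop key (the widest of the three, pressed right down until it clicks), then pull the catch tray fully out and move all the finished packs into the tote: square metal canisters in the narrow compartment, cardboard cartons in the wide one, every pack down on the tote's floor and none on top of another. Then push the empty tray fully home and only after that press the run key (the narrowest) right down until it clicks. Never press the middle-sized jog key, and leave everything else on the table where it stands.

Things in the scene. Friction and masses are not known exactly. Their poses are not given: they have to be found in the camera images.
- tray_floor (a point): Centre of the dark steel catch tray's inner floor, 20 mm above the table; moves with the tray. Its axes are the machine's: -x is the way the tray pulls out (towards the robot), y runs along it. Inside 176 mm (x) by 290 mm (y), 4 mm walls rising 16 mm above the floor.
- machine: Grey benchtop packing machine, fixed; origin on the table under the closed tray's centre. A clear guard (underside 112 mm above the table, 316 mm along y) runs from x = +20 to +105 mm and covers the rear row of packs until the tray is out; the housing (190 mm high) fills x = 105 to 290 mm.
- tray (a joint): How far the catch tray is pulled out, in m: 0 fully home, 0.12 fully out (a firm end stop at both). It slides level, takes about 3 N and stays where it is left.
- tab (a point): The black upright pull tab in front of the tray: 12 mm thick (along the tray's x), 52 mm wide (along y), top 82 mm above the table; this point is on its middle, 62 mm above the table and 112 mm in front (-x) of the tray's centre. A 14 mm gap lies between tab and tray wall.
- tote: Grey two-compartment tote, fixed, 210 mm (its x) by 300 mm (its y), floor 4 mm thick, walls 5 mm thick, 55 mm high above the table. Origin: centre of its underside. A divider along its x splits it: narrow compartment (120 mm) y = +25 to +145 mm, wide one (165 mm) y = -145 to +20 mm; both x = -100 to +100 mm.
- stop_key_top (a point): STOP key: the widest of the three keys, a 38 mm black sprung key in an aluminium housing on the key box, pressed straight down; this point is the middle of its top face. Travel 6 mm, clicks at the bottom; fully down takes about 6 N. The keys stand 52 mm apart in a row, in any order.
- stop_key (a joint): How far the stop key is pressed, in m: 0 up, 0.006 fully down.
- run_key_top (a point): RUN key: the narrowest of the three keys, a 16 mm black sprung key in an aluminium housing on the key box, pressed straight down; this point is the middle of its top face. Travel 6 mm, clicks at the bottom; fully down takes about 3.5 N.
- run_key (a joint): How far the run key is pressed, in m: 0 up, 0.006 fully down.
- jog_key_top (a point): JOG key: the middle-sized key, 26 mm across, alike otherwise (5 N). Not to be pressed.
- jog_key (a joint): How far the jog key is pressed, in m: 0 up, 0.006 fully down.
- canister1_mid (a point): Square aluminium coffee canister, 46 x 46 mm (its x and y), 40 mm high plus a round lid 40 mm across and 8 mm thick (48 mm in all); this point is its centre, half-way up. May be absent.
- canister2_mid (a point): Square aluminium coffee canister, 46 x 46 mm (its x and y), 40 mm high plus a round lid 40 mm across and 8 mm thick (48 mm in all); this point is its centre, half-way up. May be absent.
- canister3_mid (a point): Square aluminium coffee canister, 46 x 46 mm (its x and y), 40 mm high plus a round lid 40 mm across and 8 mm thick (48 mm in all); this point is its centre, half-way up. May be absent.
- carton1_mid (a point): Sealed cardboard carton, 62 mm (its x) by 44 mm (its y) by 44 mm high, rigid; this point is its centre. May be absent.
- carton2_mid (a point): Sealed cardboard carton, 62 mm (its x) by 44 mm (its y) by 44 mm high, rigid; this point is its centre. May be absent.
- mug: Bystander, to be left alone: white mug; origin at its underside or middle.
- tape: Bystander, to be left alone: roll of paper tape lying flat; origin at its underside or middle.
- driver: Bystander, to be left alone: screwdriver; origin at its underside or middle.
- jar: Bystander, to be left alone: small glass jar; origin at its underside or middle.
- brush: Bystander, to be left alone: brush; origin at its underside or middle.
There are look-alikes about, which are no part of the job. What is shaped like the part that bears canister3_mid but turquoise is not meant. What is shaped like the part that bears canister2_mid but purple is not meant.

How it is judged:
By the outcome, as a careful person would: the job done as asked, in the order asked, and still so for the second after the job is handed in, with the robot touching nothing.
Of canister1, canister2, canister3, carton1, carton2 only 4 to 5 are there at a start; the rules pass over those that are not, and their reading is None.
At some moment in a run one of canister1, canister2, canister3, carton1, carton2 may be knocked a few centimetres aside while the robot is not near it.
Once in a run the grip may slacken for a moment while it holds something.
It also fails if it takes over 210 s, if anything falls off the work surface, if the arm or the gripper's body presses on something with over 40 N, if the wrist force passes 120 N, or if a joint passes its speed limit or range.

## Working session

There is one attempt and no reset: what is moved stays moved. The work goes in short steps, Python scripts to look and compute and a tool call to move; the robot and the scene stay as the last step left them, time stands still between calls to the robot, and variables do not carry over. Pictures are saved under pics/ and viewed, and the job is handed in when it is done.

Besides the shell and the picture viewer there is one more tool, called as name([rows], argument=value, ...), one row to a line, values as JSON. apply_moves: Moves the arm, as the interface text tells. Its arguments: {"type":"object","properties":{"motion":{"type":"array","items":{"type":"array","items":{"type":"number"}}}},"required":["motion"]}

```bash
ls; mkdir -p pics
python3 - <<'E'
from cell import ctrl
import cv2
s=ctrl.read_state(); print({k:s[k] for k in ('clock','eef_pos','tool_rot','force','width')}, ctrl.grip_depth)
for n in ('scene','side','wrist'):
    p=ctrl.get_image(n); cv2.imwrite(f'pics/{n}0.png',p['image'][:,:,::-1]); print(n,p['vfov'],p['cx'],p['cy'],[k for k in p], p.get('extrinsics',p.get('tool_from_camera')))
    for q in ['tray_floor','machine','tab','tote','stop_key_top','run_key_top','jog_key_top','canister1_mid','carton1_mid','mug','tape','driver','jar','brush']:
        r=ctrl.mark_of(p,q)
        print(q,[([round(float(v)) for v in d['location']],round(d['confidence'],2)) for d in r])
E
```

```text
pics
{'clock': 0.0, 'eef_pos': array([6.49342046e+02, 5.19581973e-02, 2.30363978e+02]), 'tool_rot': array([-1.57080701e+00,  1.97517331e-03,  7.18146210e-05]), 'force': array([0.3034732 , 0.60521632, 0.13290949]), 'width': 85.47901842098109} 18.700000000000003
scene 53.840883835608636 321.7057217912037 246.11426524740475 ['image', 'vfov', 'cx', 'cy', 'extrinsics', 'shot'] [[-3.06950804e-01  9.51479085e-01 -2.16507333e-02  1.68965200e+02]
 [-6.17340999e-01 -1.81739687e-01  7.65415428e-01  2.62464093e+02]
 [ 7.24341974e-01  2.48310767e-01  6.43172192e-01 -1.52966527e+03]
 [ 0.00000000e+00  0.00000000e+00  0.00000000e+00  1.00000000e+00]]
tray_floor []
machine []
tab [([587, 211, 64], 0.59)]
tote [([489, -227, -3], 0.76), ([658, 266, 43], 0.27)]
stop_key_top [([666, -57, 68], 0.59)]
run_key_top [([674, -160, 62], 0.63)]
jog_key_top [([672, -113, 66], 0.54)]
canister1_mid [([655, 266, 45], 0.6)]
carton1_mid []
mug [([372, 330, 0], 0.79)]
tape [([400, 77, 3], 0.89), ([675, -162, 62], 0.36)]
driver [([497, -451, -1], 0.59)]
jar []
brush [([531, 452, -3], 0.87)]
side 51.629933234172896 320.
[... 890 characters left out ...]
t 59.098685810850284 316.0397071110529 245.12631385674896 ['image', 'vfov', 'cx', 'cy', 'tool_from_camera', 'shot'] [[ 9.99999953e-01 -9.70922443e-05  2.91506035e-04 -4.06464121e-01]
 [ 3.07123736e-04  2.88657666e-01 -9.57432325e-01 -1.43380964e+02]
 [ 8.81380148e-06  9.57432370e-01  2.88657682e-01  7.42047599e+01]
 [ 0.00000000e+00  0.00000000e+00  0.00000000e+00  1.00000000e+00]]
tray_floor []
machine []
tab []
tote [([482, -224, -2], 0.57)]
stop_key_top [([664, -57, 70], 0.61)]
run_key_top [([677, -162, 71], 0.75)]
jog_key_top [([674, -108, 65], 0.92)]
canister1_mid []
carton1_mid [([750, 126, 44], 0.72)]
mug []
tape [([666, -56, 70], 0.55)]
driver []
jar []
brush [([664, -56, 71], 0.16)]
```

View pics/scene0.png

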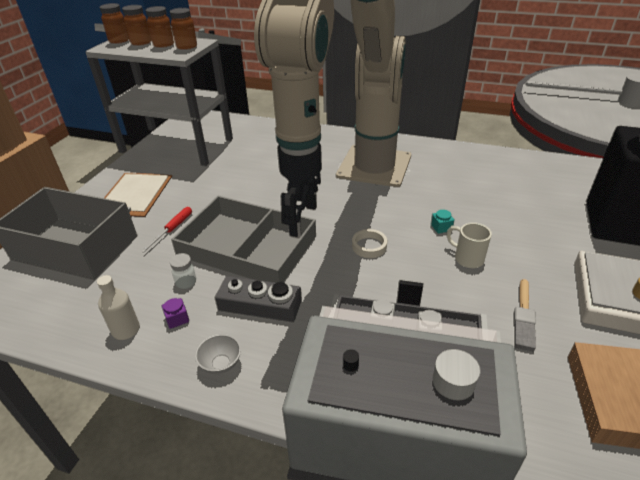

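View pics/side0.png

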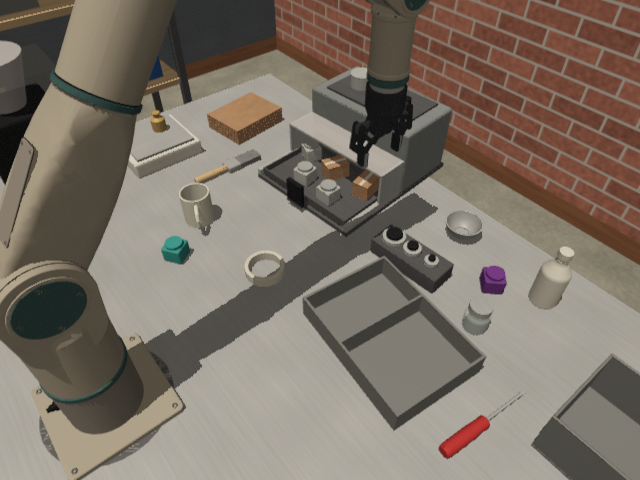

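View pics/wrist0.png

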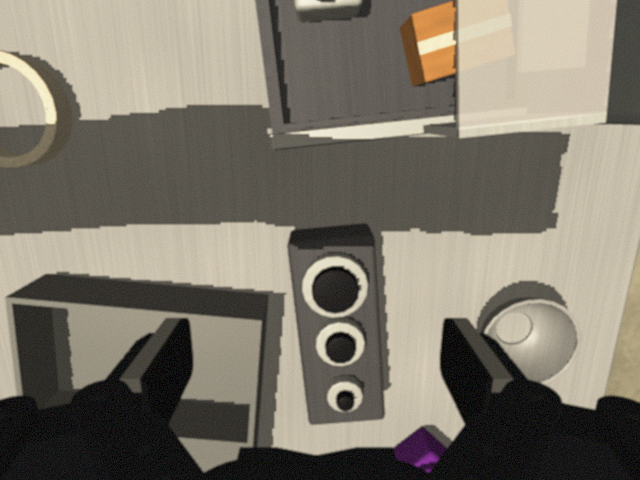

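```bash
cat > h.py <<'E'
import numpy as np, cv2
from scipy.spatial.transform import Rotation as Ro
from cell import ctrl
class P:
    def __init__(s,name):
        st=ctrl.read_state(); s.p=ctrl.get_image(name); p=s.p; s.img=p['image']
        s.f=240/np.tan(np.radians(p['vfov']/2)); s.c=(p['cx'],p['cy'])
        if 'extrinsics' in p: s.T=np.array(p['extrinsics'])
        else:
            W=np.eye(4); W[:3,:3]=Ro.from_euler('xyz',st['tool_rot']).as_matrix(); W[:3,3]=st['eef_pos']
            s.T=np.linalg.inv(W@np.array(p['tool_from_camera']))
    def proj(s,X):
        X=np.atleast_2d(X).astype(float); c=X@s.T[:3,:3].T+s.T[:3,3]
        return np.c_[s.c[0]+s.f*c[:,0]/-c[:,2], s.c[1]-s.f*c[:,1]/-c[:,2]]
    def ray(s,u,v):
        d=np.array([(u-s.c[0])/s.f,-(v-s.c[1])/s.f,-1]); Ri=s.T[:3,:3].T
        return -Ri@s.T[:3,3], Ri@d
    def at(s,u,v,z):
        o,d=s.ray(u,v); return o+d*(z-o[2])/d[2]
    def save(s,fn,crop=None,k=1):
        im=s.img[:,:,::-1]
        if crop: x0,y0,x1,y1=crop; im=im[y0:y1,x0:x1]
        if k!=1: im=cv2.resize(im,None,fx=k,fy=k,interpolation=cv2.INTER_CUBIC)
        cv2.imwrite('pics/'+fn,im)
def state():
    s=ctrl.read_state(); print(round(s['clock'],2),np.round(s['eef_pos'],1),np.round(s['tool_rot'],3),np.round(s['force'],1),round(s['width'],1))
    return s
def det(p,qs,fn=None):
    for q in qs:
        for d in (ctrl.mark_of if fn is None else fn)(p.p,q): print(q,np.round(d['location'],0),round(d['confidence'],2))
E
python3 - <<'E'
from h import *
p=P('wrist'); p.save('w1.png',(270,220,410,440),2.7)
p=P('side'); p.save('s1.png',(240,110,480,300),3.3)
E
```

```text
(no output)
```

View pics/w1.png

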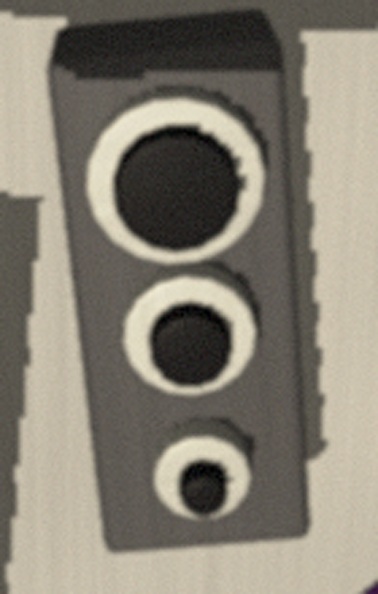

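View pics/s1.png

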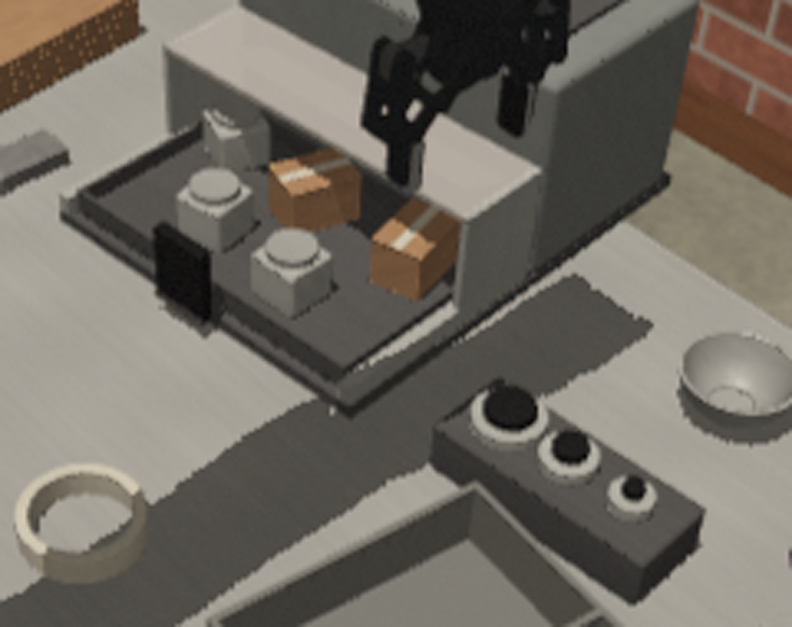

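```bash
cat >> h.py <<'E'
def tri(*obs):
    A=np.zeros((3,3));b=np.zeros(3)
    for p,u,v in obs:
        o,d=p.ray(u,v); d=d/np.linalg.norm(d); M=np.eye(3)-np.outer(d,d); A+=M;b+=M@o
    X=np.linalg.solve(A,b); return X
E
python3 - <<'E'
from h import *
w=P('wrist');s=P('side');c=P('scene')
for n,a,b in (('stop',(335.2,289.3),(394.8,233.3)),('jog',(340.5,347),(413,245.2)),('run',(345.6,400.4),(431.8,257.6))):
    X=tri((w,*a),(s,*b)); print(n,X,w.proj(X)-a,s.proj(X)-b,c.proj(X), w.at(*a,67),s.at(*b,67))
state()
E
```

```text
stop [665.70710461 -58.51000567  59.55925006] [[1.0315241 0.8123807]] [[-0.4563924   0.10892268]] [[279.07377993 288.72236321]] [664.5088824  -54.68902803  67.        ] [660.75893598 -63.74664283  67.        ]
jog [ 670.62272711 -110.50793995   59.56537177] [[0.7406383  0.58170548]] [[-0.33892403  0.11041316]] [[256.1326707  285.39939907]] [ 669.51133687 -105.61328218   67.        ] [ 665.4129658  -115.08746909   67.        ]
run [ 675.3657942  -162.24622908   60.02437171] [[0.08674386 0.06994598]] [[-0.04111572  0.01648717]] [[233.71510067 281.95988226]] [ 674.7191203  -156.93387862   67.        ] [ 669.76417932 -165.89155179   67.        ]
2.5 [650.   -0.  231.3] [-1.571  0.    -0.   ] [0.  0.9 0.6] 85.1
```

apply_moves([
  [1.57, 0, -5.85, 0, 0],
  [1.57, 6, -5.85, 0, 0],
  [1.57, 12, -5.85, 0, 0],
  [1.57, 14.5, -5.85, 0, 0],
  [1.57, 14.5, -5.85, 0, 0],
  [1.57, 14.5, -5.85, 0, 0],
  [1.57, 14.5, -5.85, 0, 0],
])

```text
clock: 3.38
eef_pos: [667.1, -58.6, 88.4]
tool_rot: [-1.571, -0.004, -0.0]
force: [0.3, -0.2, 0.2]
width: -0.1
```

Run:
```python
from h import *
state()
w=P('wrist');w.save('w2.png');s=P('side');s.save('s2.png',(320,150,500,310),3.5)
```

```text
3.38 [667.1 -58.6  88.4] [-1.571 -0.004 -0.   ] [ 0.3 -0.2  0.2] -0.1
```

View pics/s2.png

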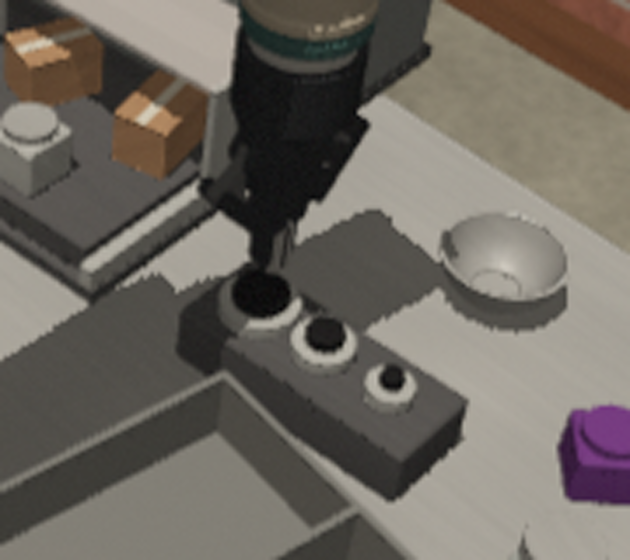

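View pics/w2.png

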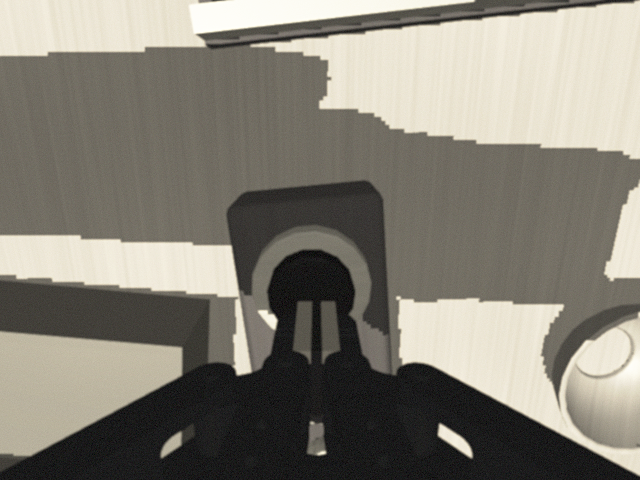

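apply_moves([
  [0, 0.8, 0, 0, 0],
  [0, 1.6, 0, 0, 0],
  [0, 1.8, 0, 0, 0],
  [0, 1.8, 0, 0, 0],
])

```text
clock: 3.98
eef_pos: [665.5, -58.4, 67.9]
tool_rot: [-1.571, 0.001, -0.0]
force: [-0.2, 0.7, 0.0]
width: -0.0
```

apply_moves([
  [0, 0.2, 0, 0, 0],
  [0, 0.4, 0, 0, 0],
  [0, 0.4, 0, 0, 0],
])

```text
clock: 4.35
eef_pos: [666.0, -58.5, 64.7]
tool_rot: [-1.571, -0.001, -0.0]
force: [-1.0, -0.3, 3.0]
width: -0.0
```

apply_moves([
  [0, 0.2, 0, 0, 0],
  [0, 0.4, 0, 0, 0],
  [0, 0.4, 0, 0, 0],
])

```text
clock: 4.72
eef_pos: [666.1, -58.5, 61.1]
tool_rot: [-1.571, -0.001, -0.0]
force: [-1.2, -0.0, 7.5]
width: 0.3
```

apply_moves([
  [0, 0.15, 0, 0, 0],
  [0, 0.25, 0, 0, 0],
  [0, 0.25, 0, 0, 0],
])

```text
clock: 5.1
eef_pos: [666.1, -58.5, 60.9]
tool_rot: [-1.571, -0.001, -0.0]
force: [-6.7, 0.3, 21.9]
width: -0.1
```

apply_moves([
  [0, -1, 0, 0, 0],
  [0, -5, 0, 0, 0],
  [0, -11, 0, 0, 0],
  [0, -17, 6, 0, 2.4],
  [0, -23, 12, 0, 2.4],
  [-3, -25, 18, 0, 2.4],
  [-5, -25, 24, 0, 2.4],
  [-5, -25, 30, 0, 2.4],
  [-5, -25, 30, 0, 2.4],
  [-5, -25, 30, 0, 2.4],
  [-5, -25, 30, 0, 2.4],
])

```text
clock: 6.48
eef_pos: [615.7, 240.5, 307.1]
tool_rot: [-1.572, 0.001, -0.001]
force: [-0.1, -0.8, 0.6]
width: 24.2
```

Run:
```python
from h import *
state()
w=P('wrist');w.save('w3.png');det(w,['tray_floor','machine','tab','canister1_mid','carton1_mid'])
s=P('side');s.save('s3.png',(220,100,480,400),2);det(s,['stop_key_top'])
```

```text
6.47 [615.7 240.5 307.1] [-1.572e+00  1.000e-03 -1.000e-03] [-0.1 -0.8  0.6] 24.2
tray_floor [700. 219.  20.] 0.73
machine [696. 222.  -4.] 0.58
tab [586. 209.  65.] 0.6
canister1_mid [658. 261.  45.] 0.71
carton1_mid [748. 127.  40.] 0.62
carton1_mid [699. 220.  22.] 0.43
carton1_mid [658. 162.  48.] 0.31
stop_key_top [666. -56.  71.] 0.67
```

View pics/w3.png

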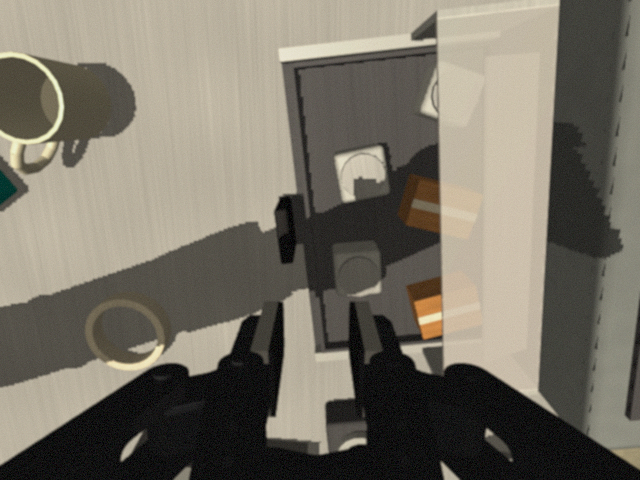

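View pics/s3.png

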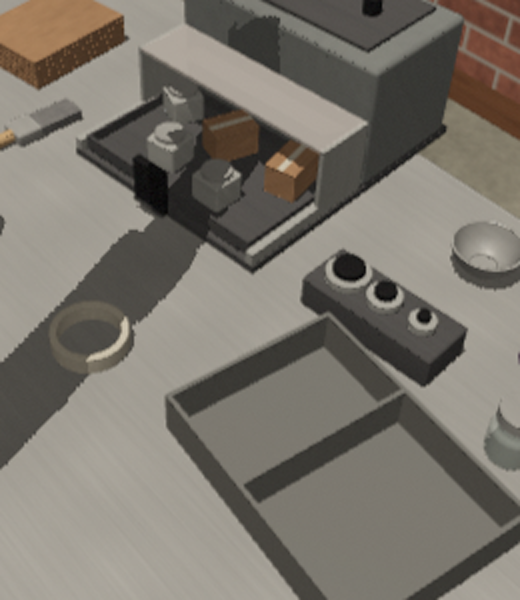

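Run:
```python
from h import *
w=P('wrist');w.save('w4.png',(250,20,480,370),2.2)
# inner tray front wall top inner edge pts z=36 ; outer?
a=w.at(297,67,36);b=w.at(325,348,36);print(a,b,np.degrees(np.arctan2(b[0]-a[0],-(b[1]-a[1]))))
yaw=np.radians(4.9)
```

```text
[598.2069685  359.03530414  36.        ] [625.10517699  71.11196096  36.        ] 5.337162430284537
```

View pics/w4.png

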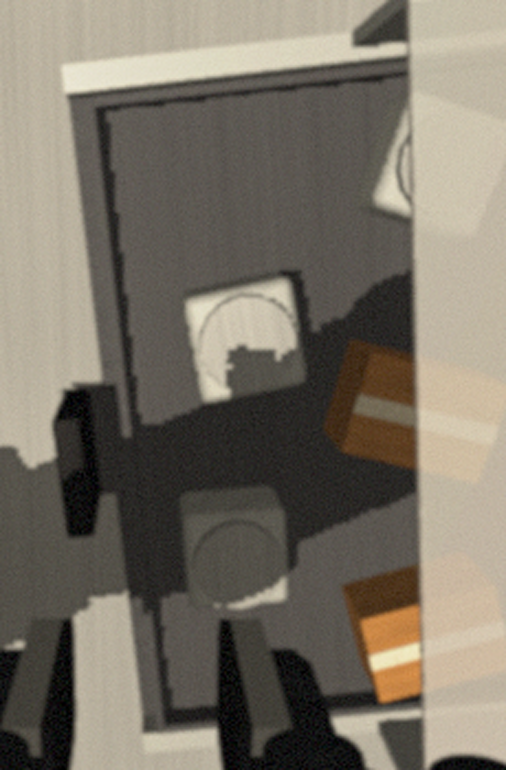

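Run:
```python
from h import *
w=P('wrist')
for p in [(281,263),(294.5,261),(289,196),(276,201)]: print(w.at(*p,82))
c=np.array([698,220,0]);ph=np.radians(5.3)
def M(x,y,z): return c+[x*np.cos(ph)-y*np.sin(ph),x*np.sin(ph)+y*np.cos(ph),z]
im=w.img[:,:,::-1].copy()
def poly(pts,col):
    q=w.proj(np.array(pts)); cv2.polylines(im,[np.round(q*8).astype(int)],True,col,1,cv2.LINE_AA,3)
poly([M(x,y,36) for x,y in((-88,-145),(88,-145),(88,145),(-88,145))],(0,255,0))
poly([M(x,y,20) for x,y in((-88,-145),(88,-145),(88,145),(-88,145))],(0,255,255))
poly([M(x,y,82) for x,y in((-118,-26),(-106,-26),(-106,26),(-118,26))],(0,0,255))
cv2.imwrite('pics/w5.png',im)
```

```text
[582.96724396 186.78638671  82.        ]
[595.45397263 188.72858905  82.        ]
[591.5411335  249.16787243  82.        ]
[579.97388125 244.71862654  82.        ]
```

View pics/w5.png

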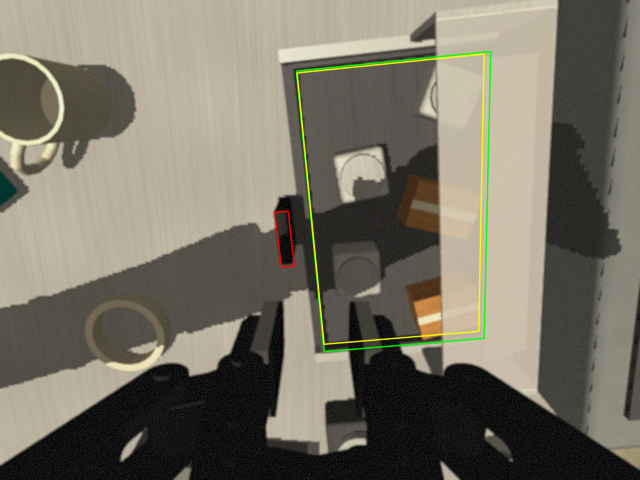

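apply_moves([
  [-2.87, 0, -2.95, -0.092, 3],
  [-2.87, 6, -2.95, -0.092, 3],
  [-2.87, 12, -2.95, -0.092, 3],
  [-2.87, 18, -2.95, -0.092, 3],
  [-2.87, 19.5, -2.95, -0.092, 3],
  [-2.87, 19.5, -2.95, -0.092, 3],
])

```text
clock: 7.72
eef_pos: [587.4, 212.1, 113.0]
tool_rot: [-1.571, 0.0, 0.092]
force: [-0.1, 0.2, 0.1]
width: 29.7
```

Run:
```python
from h import *
state()
w=P('wrist');w.save('w6.png')
s=P('side');s.save('s6.png',(220,100,420,280),3);
```

```text
7.72 [587.4 212.1 113. ] [-1.571  0.     0.092] [-0.1  0.2  0.1] 29.7
```

View pics/w6.png

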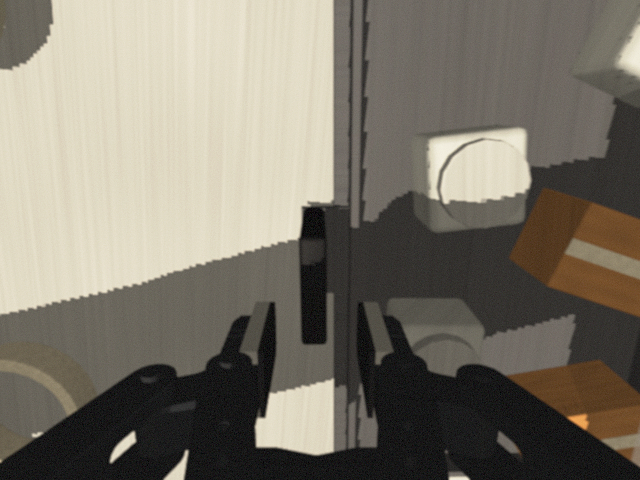

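View pics/s6.png

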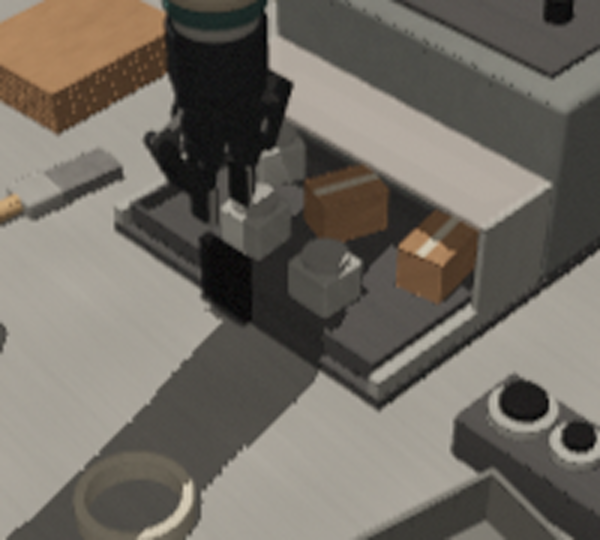

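apply_moves([
  [0, 5, 0, 0, 3],
  [0, 6.8, 0, 0, 3],
  [0, 6.8, 0, 0, 0.5],
  [0, 6.8, 0, 0, 0.5],
  [0, 6.8, 0, 0, 0.5],
  [0, 6.8, 0, 0, 0.5],
])

```text
clock: 8.57
eef_pos: [585.8, 211.9, 45.0]
tool_rot: [-1.571, 0.002, 0.093]
force: [-4.7, -1.5, -5.2]
width: 11.6
```

apply_moves([
  [-1, 0, 0, 0, 0.5],
  [-2.5, 0, 0, 0, 0.5],
  [-4, 0, 0, 0, 0.5],
  [-5.5, 0, 0, 0, 0.5],
  [-7, 0, 0, 0, 0.5],
  [-8.5, 0, 0, 0, 0.5],
  [-10, 0, 0, 0, 0.5],
  [-11, 0, 0, 0, 0.5],
  [-11.5, 0, 0, 0, 0.5],
  [-11.8, 0, 0, 0, 0.5],
  [-12, 0, 0, 0, 0.5],
  [-12, 0, 0, 0, 0.5],
])

```text
clock: 10.07
eef_pos: [468.3, 199.7, 45.0]
tool_rot: [-1.572, -0.001, 0.091]
force: [2.0, -5.2, -12.3]
width: 11.3
```

apply_moves([
  [-0.2, 0, 0, 0, 0.5],
  [-0.4, 0, 0, 0, 0.5],
  [-0.4, 0, 0, 0, 0.5],
])

```text
clock: 10.45
eef_pos: [466.6, 199.5, 45.0]
tool_rot: [-1.572, -0.005, 0.09]
force: [7.2, -5.2, -16.2]
width: 11.0
```

apply_moves([
  [-0.3, 0, 0, 0, 0.5],
  [-0.3, 0, 0, 0, 0.5],
])

```text
clock: 10.7
eef_pos: [466.7, 199.5, 45.1]
tool_rot: [-1.571, -0.01, 0.089]
force: [13.3, -3.8, -22.2]
width: 11.5
```

apply_moves([
  [0, 0, 0, 0, 3],
  [0, 0, 0, 0, 3],
  [0, -4, 0, 0, 3],
  [0, -10, 0, 0, 4],
  [0, -16, 0, 0, 8],
  [4, -22, 2, 0, 8],
  [10, -26, 4, 0, 8],
  [10.5, -28, 4.5, 0, 8],
  [10.5, -28, 4.5, 0, 8],
  [10.5, -28, 4.5, 0, 8],
])

```text
clock: 11.95
eef_pos: [559.7, 254.8, 324.5]
tool_rot: [-1.571, 0.002, 0.092]
force: [-0.3, 0.2, -1.5]
width: 80.1
```

Run:
```python
from h import *
state()
w=P('wrist');w.save('w7.png')
det(w,['tray_floor','tab','canister1_mid','carton1_mid'])
s=P('side');det(s,['tray_floor','tab','canister1_mid','carton1_mid']);s.save('s7.png',(180,80,480,300),2.6)
```

```text
11.95 [559.7 254.8 324.5] [-1.571  0.002  0.092] [-0.3  0.2 -1.5] 80.1
tray_floor [580. 207.  22.] 0.92
tab [468. 196.  67.] 0.65
canister1_mid [537. 248.  46.] 0.8
carton1_mid [629. 116.  41.] 0.64
tray_floor [577. 206.  18.] 0.65
tray_floor [ 496. -460.    1.] 0.52
tab [468. 201.  62.] 0.93
tab [614. 222.  40.] 0.52
canister1_mid [539. 252.  46.] 0.87
canister1_mid [666. -58.  70.] 0.37
carton1_mid [624. 114.  43.] 0.66
```

View pics/w7.png

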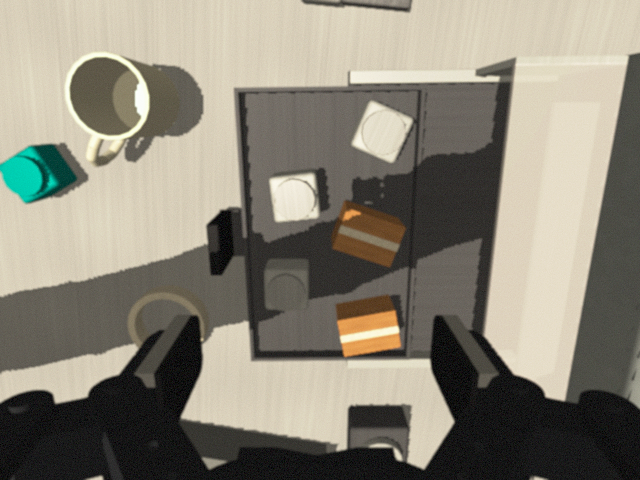

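View pics/s7.png

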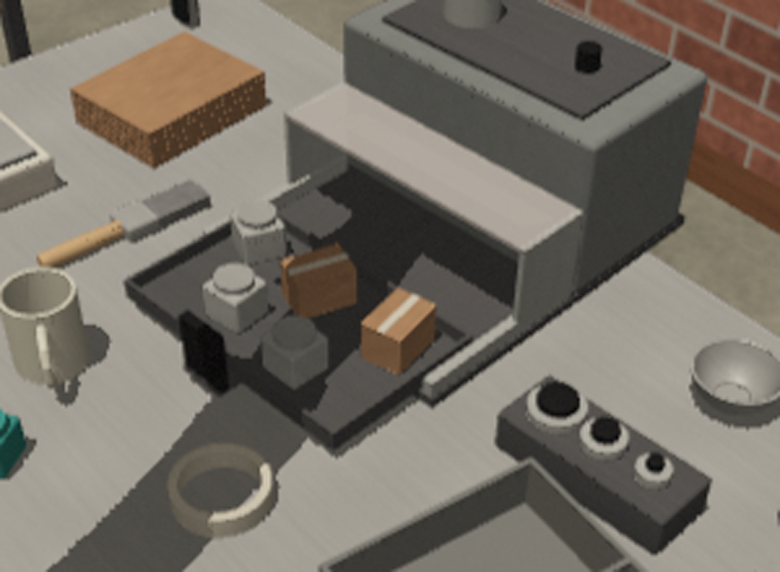

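Run:
```python
from h import *
w=P('wrist');w.save('w8.png',(240,80,440,370),2)
im=w.img[80:370,250:430,::-1]; im=cv2.resize(im,None,fx=3,fy=3,interpolation=cv2.INTER_CUBIC)
im=np.clip(im.astype(float)*1.4,0,255).astype(np.uint8)
cv2.imwrite('pics/w8a.png',im[:435]);cv2.imwrite('pics/w8b.png',im[400:])
```

```text
(no output)
```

View pics/w8a.png

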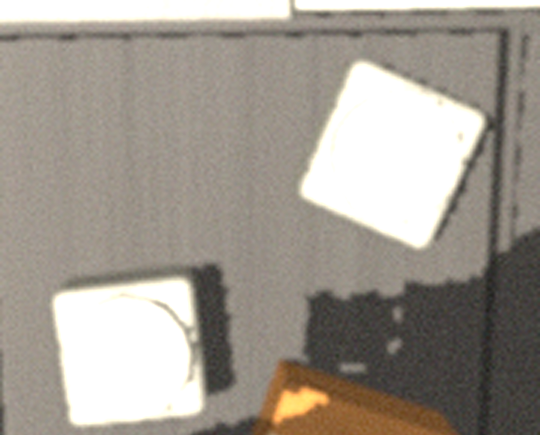

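View pics/w8b.png

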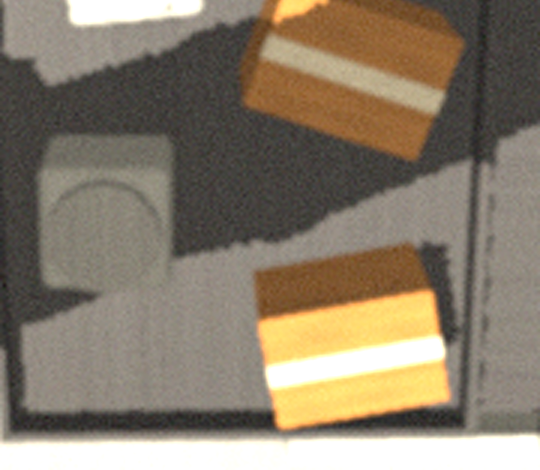

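```bash
cat >> h.py <<'E'
def box(x,y,z0,a,lx,ly,h):
    c,s=np.cos(a),np.sin(a)
    return np.array([[x+c*u-s*v,y+s*u+c*v,z0+k] for k in (0,h) for u,v in ((-lx/2,-ly/2),(lx/2,-ly/2),(lx/2,ly/2),(-lx/2,ly/2))])
def draw(p,im,B,col=(0,255,0)):
    q=np.round(p.proj(B)*8).astype(int)
    cv2.polylines(im,[q[:4]],True,(255,0,255),1,cv2.LINE_AA,3);cv2.polylines(im,[q[4:]],True,col,1,cv2.LINE_AA,3)
def packs(p,L,fn,crop,k):
    im=p.img[:,:,::-1].copy(); im=np.clip(im.astype(float)*1.3,0,255).astype(np.uint8)
    x0,y0,x1,y1=crop; big=cv2.resize(im[y0:y1,x0:x1],None,fx=k,fy=k,interpolation=cv2.INTER_CUBIC)
    for t,x,y,a,*zz in L:
        z0=zz[0] if zz else 20
        B=box(x,y,z0,np.radians(a),*((46,46,40) if t=='c' else (62,44,44)))
        q=np.round(((p.proj(B)-[x0,y0])*k+(k-1)/2)*8).astype(int)
        cv2.polylines(big,[q[:4]],True,(255,0,255),1,cv2.LINE_AA,3);cv2.polylines(big,[q[4:]],True,(0,255,0),1,cv2.LINE_AA,3)
    cv2.imwrite('pics/'+fn,big)
E
cat > a.py <<'E'
from h import *
w=P('wrist')
def top(pts,z,oy=0):
    q=np.array([w.at(250+u/3,80+(v+oy)/3,z) for u,v in pts]); m=q.mean(0); e=q[1]-q[0]; e2=q[2]-q[3]
    print(np.round(m,1), np.degrees(np.arctan2(e[1]+e2[1],e[0]+e2[0])).round(1), np.linalg.norm(e).round(1),np.linalg.norm(q[2]-q[1]).round(1)); return m[0],m[1],np.degrees(np.arctan2(e[1]+e2[1],e[0]+e2[0]))
L=[('c',*top([(360,62),(485,118),(425,248),(300,190)],60)),
('c',*top([(55,292),(190,275),(205,408),(72,425)],60)),
('c',*top([(40,178),(172,172),(170,290),(45,290)],60,400)),
('k',*top([(278,0),(463,42),(415,160),(243,105)],64,400)),
('k',*top([(260,320),(435,290),(450,400),(277,428)],64,400))]
packs(w,L,'ov1.png',(240,80,440,370),2.05)
s=P('side');packs(s,L,'ov1s.png',(220,120,380,250),4)
E
python3 a.py
```

```text
[614.9 321.4  60. ] -18.1 42.4 42.8
[538.6 252.8  60. ] 12.6 43.6 43.7
[537.9 153.4  60. ] 6.7 45.3 44.2
[614.3 218.   64. ] -10.4 62.6 43.3
[629.3 114.7  64. ] 15.9 61.9 43.8
```

View pics/ov1.png

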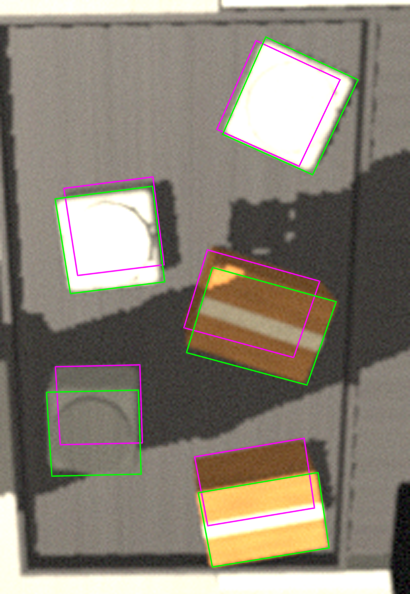

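View pics/ov1s.png

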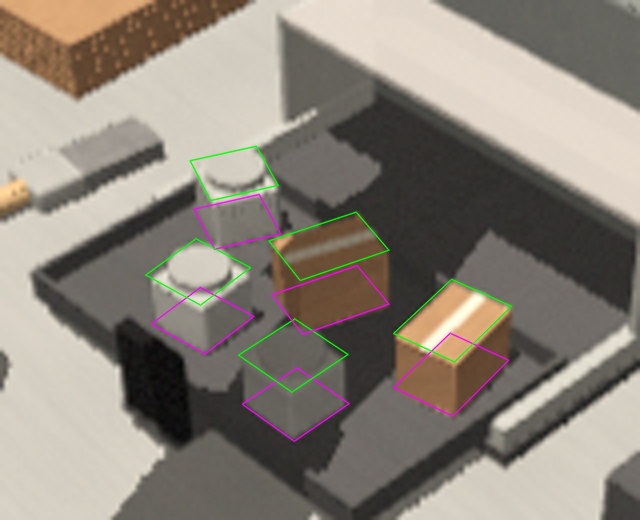

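```bash
cat > t.py <<'E'
from h import *
import sys
x,y,a=map(float,sys.argv[1:4]); a=np.radians(a)
def T(u,v,z): return [x+np.cos(a)*u-np.sin(a)*v,y+np.sin(a)*u+np.cos(a)*v,z]
for n,crop,k in (('side',(290,240,500,430),3.5),('scene',(160,180,330,300),4.5)):
    p=P(n); x0,y0,x1,y1=crop
    big=cv2.resize(p.img[y0:y1,x0:x1,::-1],None,fx=k,fy=k,interpolation=cv2.INTER_CUBIC)
    for R,z,col in (((-105,-150,105,150),55,(0,255,0)),((-100,25,100,145),55,(0,0,255)),((-100,-145,100,20),55,(255,0,0)),((-100,25,100,145),4,(0,255,255)),((-100,-145,100,20),4,(255,255,0))):
        q=p.proj([T(u,v,z) for u,v in ((R[0],R[1]),(R[2],R[1]),(R[2],R[3]),(R[0],R[3]))])
        q=np.round(((q-[x0,y0])*k+(k-1)/2)*8).astype(int); cv2.polylines(big,[q],True,col,1,cv2.LINE_AA,3)
    cv2.imwrite(f'pics/tote_{n}_{sys.argv[4]}.png',big)
E
python3 t.py 487 -227 8 a
```

```text
(no output)
```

View pics/tote_side_a.png

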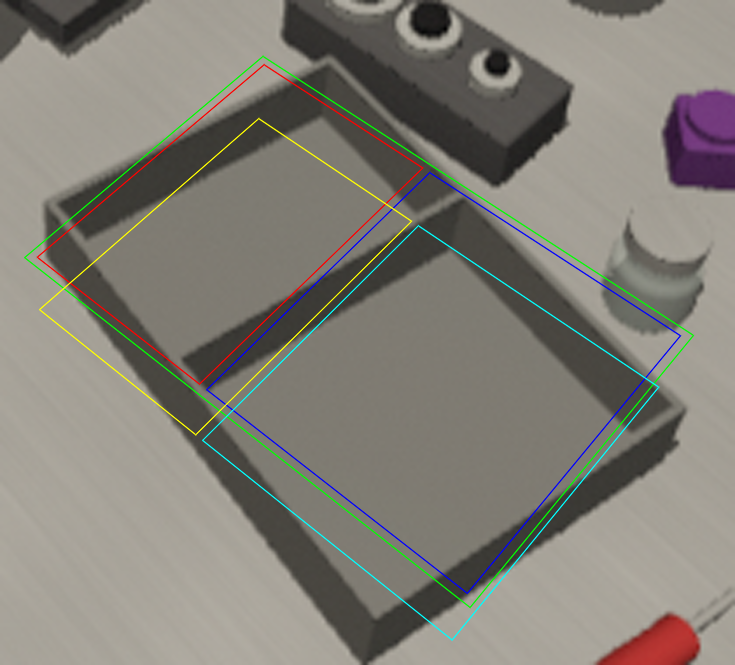

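View pics/tote_scene_a.png

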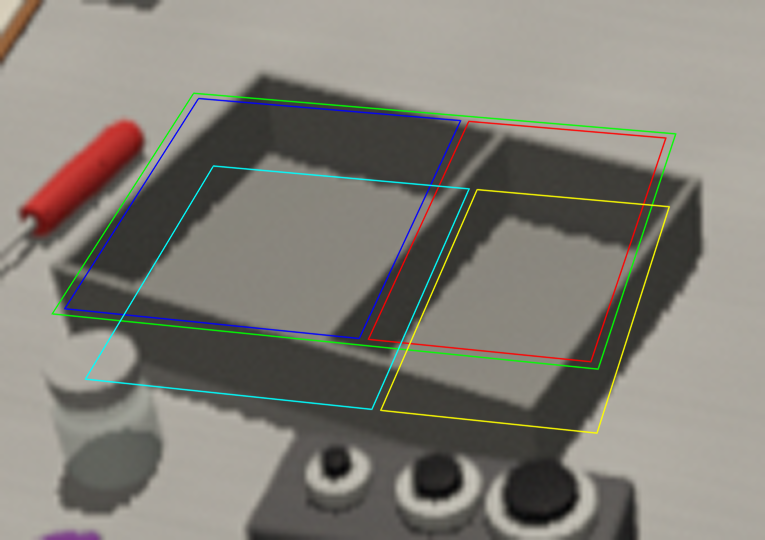

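Run:
```python
from h import *
from scipy.optimize import least_squares
s=P('side');c=P('scene')
obs=[]
for p,o,k,L in ((s,(290,240),3.5,[(-1,1,47,206),(1,1,330,60),(1,-1,685,408),(-1,-1,372,618)]),(c,(160,180),4.5,[(-1,1,700,181),(1,-1,55,268),(-1,-1,263,75)])):
    for u,v,a,b in L: obs.append((p,u*105,v*150,o[0]+a/k,o[1]+b/k))
def f(t):
    x,y,a=t; r=[]
    for p,u,v,a_,b_ in obs:
        q=p.proj([x+np.cos(a)*u-np.sin(a)*v,y+np.sin(a)*u+np.cos(a)*v,55])[0]; r+=[q[0]-a_,q[1]-b_]
    return r
r=least_squares(f,[487,-227,-.15]);print(r.x,np.degrees(r.x[2]),np.round(r.fun,1))
import subprocess
subprocess.run(['python3','t.py',str(r.x[0]),str(r.x[1]),str(np.degrees(r.x[2])),'b'])
```

```text
[ 4.84288143e+02 -2.27317587e+02 -1.04556495e-01] -5.990645911009569 [-1.5 -2.4 -0.2 -2.1  0.4 -0.4  0.2 -0.2 -0.6 -2.1 -2.  -2.  -1.1 -2.8]
```

View pics/tote_side_b.png

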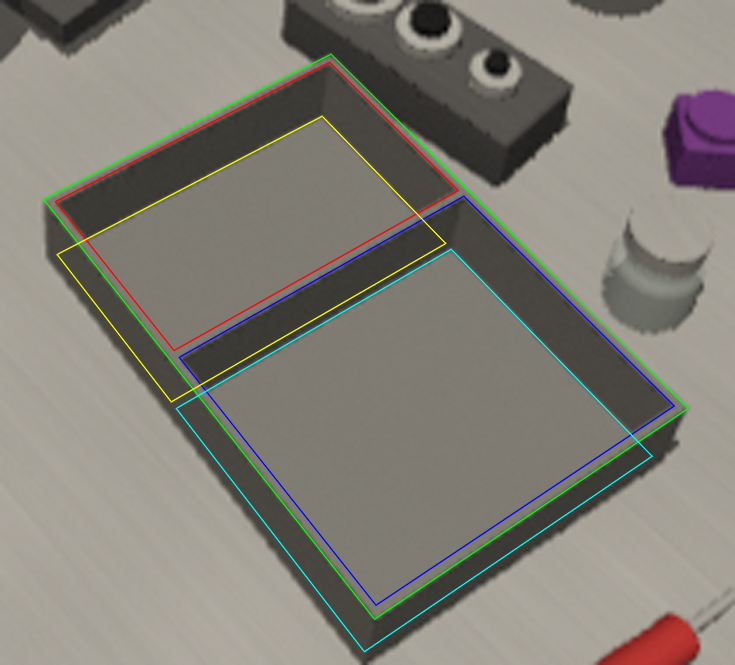

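View pics/tote_scene_b.png

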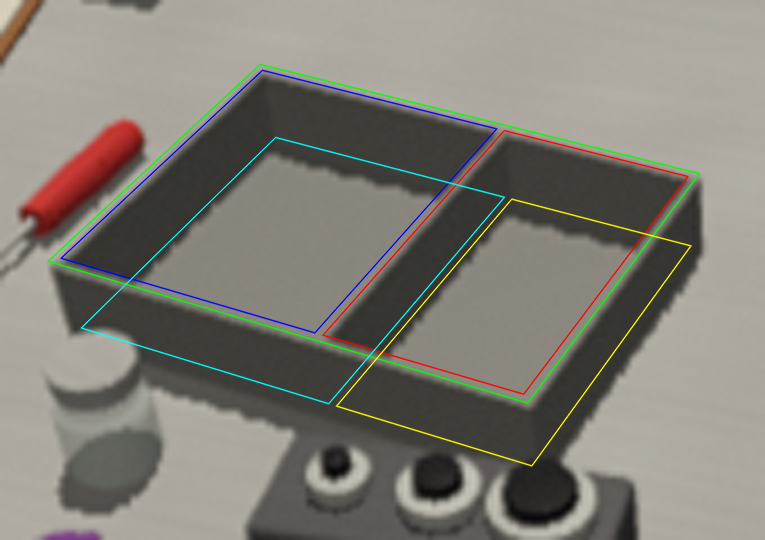

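```bash
cat >> h.py <<'E'
def go(x,y,z,yaw):
    """shift in tool axes (cm), roll"""
    s=ctrl.read_state(); R=Ro.from_euler('xyz',s['tool_rot']).as_matrix(); psi=np.arctan2(R[1,0],R[0,0])
    R=np.array([[np.cos(psi),0,-np.sin(psi)],[np.sin(psi),0,np.cos(psi)],[0,-1,0]])
    t=R.T@(np.array([x,y,z])-s['eef_pos'])/10
    r=psi-np.radians(yaw); print('to',(x,y,z,yaw),'shift',np.round(t,2),'roll',round(r,3),'rows>=',max(np.linalg.norm(t)/6.2,abs(r)/.186).round(1))
E
python3 - <<'E'
from h import *
s=state(); print(s['qpos'].round(2))
go(538.5,252.8,120,102.6)
E
```

```text
12.9 [561.  254.8 324.8] [-1.571  0.     0.092] [-1.2  1.4  0.7] 79.8
[-0.49  0.5   0.04  1.49 -0.02  1.16 -0.36]
to (538.5, 252.8, 120, 102.6) shift [-2.260e+00  2.048e+01  1.000e-02] roll -1.699 rows>= 9.1
```

apply_moves([
  [-2.2, 4, 0, -0.18, 5.6],
  [-2.2, 8, 0, -0.36, 5.6],
  [-2.2, 12, 0, -0.55, 5.6],
  [-2.2, 14, 0, -0.73, 5.6],
  [-2.2, 16, 0, -0.92, 5.6],
  [-2.2, 18, 0, -1.1, 5.6],
  [-2.2, 20.4, 0, -1.28, 5.6],
  [-2.2, 20.4, 0, -1.46, 5.6],
  [-2.2, 20.4, 0, -1.65, 5.6],
  [-2.2, 20.4, 0, -1.7, 5.6],
  [-2.2, 20.4, 0, -1.7, 5.6],
])

```text
clock: 14.28
eef_pos: [539.3, 252.6, 120.8]
tool_rot: [-1.571, -0.0, 1.791]
force: [-0.2, -0.6, -0.3]
width: 56.3
```

```bash
cat > v.py <<'E'
from h import *
import sys
s=state(); print(s['qpos'].round(2))
w=P('wrist');w.save(sys.argv[1]+'w.png')
p=P('side');p.save(sys.argv[1]+'s.png',(200,90,500,430),1.75)
E
python3 v.py a1
```

```text
14.28 [539.3 252.6 120.8] [-1.571 -0.     1.791] [-0.2 -0.6 -0.3] 56.3
[-0.24  0.72 -0.4   1.77  0.39  0.74  0.95]
```

View pics/a1w.png

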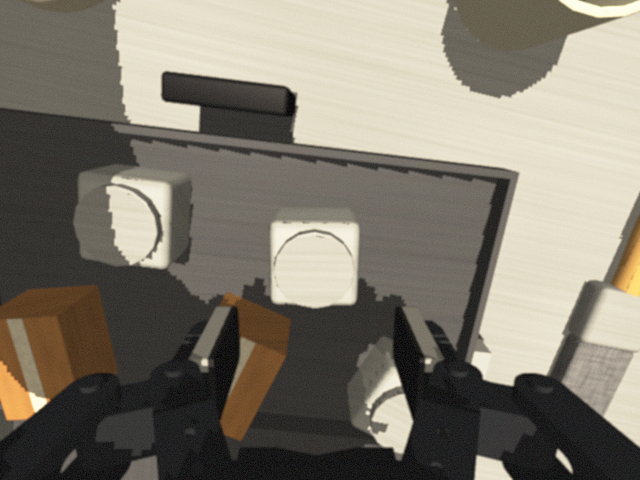

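View pics/a1s.png

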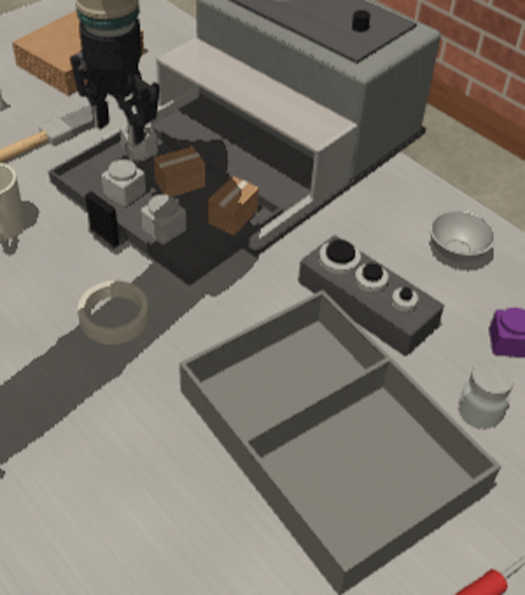

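Run:
```python
from h import *
w=P('wrist'); print(w.at(315,269,68), [w.at(*c,60) for c in ((271,223),(358,223),(356,304),(273,306))], w.at(117,225,68))
```

```text
[536.83865638 252.39768333  68.        ] [array([520.78244289, 226.4459358 ,  60.        ]), array([511.37267283, 268.55783895,  60.        ]), array([554.0747054 , 278.30874792,  60.        ]), array([564.71871482, 235.92996908,  60.        ])] [535.66383111 155.34038535  68.        ]
```

apply_moves([
  [0, 4, 0, 0, 5.6],
  [0, 8.2, 0, 0, 5.6],
  [0, 8.2, 0, 0, 5.6],
  [0, 8.2, 0, 0, 3.5],
  [0, 8.2, 0, 0, 3.5],
  [0, 8.2, 0, 0, 3.5],
  [0, 8.2, 0, 0, 3.5],
])

```text
clock: 15.3
eef_pos: [539.4, 252.9, 39.5]
tool_rot: [-1.572, -0.0, 1.792]
force: [-0.5, -0.3, -1.3]
width: 44.9
```

```bash
cat >> h.py <<'E'
def tote(u,v):
    a=np.radians(-6); return 484.3+np.cos(a)*u-np.sin(a)*v, -227.3+np.sin(a)*u+np.cos(a)*v
E
python3 - <<'E'
from h import *
for u in (-62,0,62): print(tote(u,85))
for u in (-50,50): print(tote(u,-62))
x,y=tote(-62,85); go(x,y,110,84)
E
```

```text
(np.float64(431.5245618649176), np.float64(-136.28487417110227))
(np.float64(493.18491937775053), np.float64(-142.7656388936968))
(np.float64(554.8452768905835), np.float64(-149.24640361629133))
(np.float64(428.09314050899184), np.float64(-283.7339343494503))
(np.float64(527.5453300458192), np.float64(-294.1867806762156))
to (np.float64(431.5245618649176), np.float64(-136.28487417110227), 110, 84) shift [-35.61  -7.05  19.06] roll 0.326 rows>= 6.6
```

apply_moves([
  [0, -3, 0, 0, 3.5],
  [0, -7, 0, 0, 3.5],
  [-4, -7, 2.1, 0.04, 3.5],
  [-9, -7, 4.8, 0.08, 3.5],
  [-14, -7, 7.5, 0.13, 3.5],
  [-19, -7, 10.2, 0.18, 3.5],
  [-24, -7, 12.8, 0.22, 3.5],
  [-29, -7, 15.5, 0.27, 3.5],
  [-33, -7, 17.7, 0.3, 3.5],
  [-35.6, -7, 19.06, 0.326, 3.5],
  [-35.6, -7, 19.06, 0.326, 3.5],
  [-35.6, -7, 19.06, 0.326, 3.5],
])

```text
clock: 16.8
eef_pos: [431.8, -135.6, 109.1]
tool_rot: [-1.572, -0.001, 1.467]
force: [0.2, 0.1, -1.9]
width: 44.4
```

```bash
python3 v.py a2
```

```text
16.8 [ 431.8 -135.6  109.1] [-1.572e+00 -1.000e-03  1.467e+00] [ 0.2  0.1 -1.9] 44.4
[ 0.48  0.58 -0.34  2.16  0.42  0.46  1.27]
```

View pics/a2w.png

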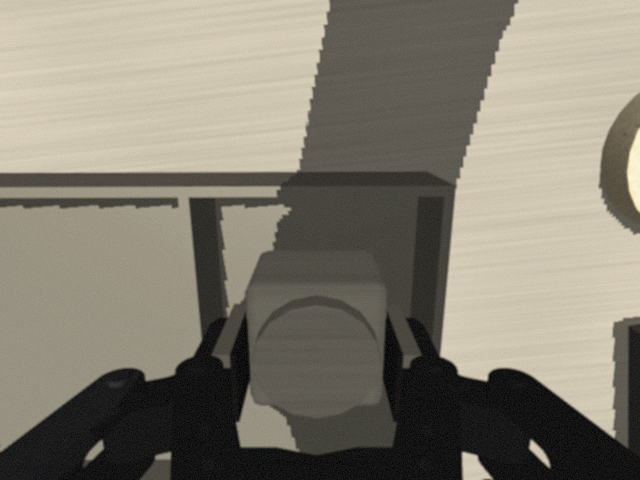

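View pics/a2s.png

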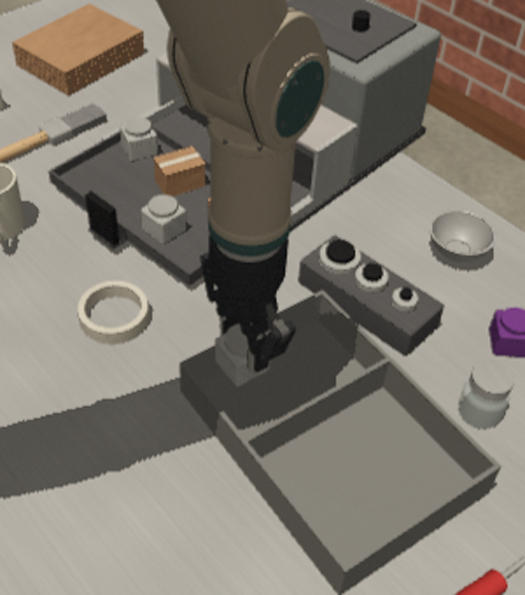

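apply_moves([
  [0, 4, 0, 0, 3.5],
  [0, 7, 0, 0, 3.5],
  [0, 8.4, 0, 0, 3.5],
  [0, 8.5, 0, 0, 3.5],
])

```text
clock: 17.4
eef_pos: [431.4, -134.8, 23.1]
tool_rot: [-1.57, -0.001, 1.469]
force: [0.3, 0.5, -1.2]
width: 44.8
```

apply_moves([
  [0, 0, 0, 0, 5.8],
  [0, 0, 0, 0, 5.8],
  [0, -3, 0, 0, 5.8],
  [0, -9, 0, 0, 5.8],
  [0, -12, 0, 0, 5.8],
  [0, -12, 0, 0, 5.8],
])

```text
clock: 18.15
eef_pos: [432.9, -136.9, 146.2]
tool_rot: [-1.576, 0.001, 1.465]
force: [-0.3, -0.2, -0.4]
width: 58.2
```

```bash
python3 v.py a3; python3 -c "
from h import *
go(537.5,154,130,96.7)"
```

```text
18.15 [ 432.9 -136.9  146.2] [-1.576e+00  1.000e-03  1.465e+00] [-0.3 -0.2 -0.4] 58.2
[ 0.57  0.52 -0.46  2.13  0.42  0.57  1.27]
to (537.5, 154, 130, 96.7) shift [30.02  1.39 -7.54] roll -0.222 rows>= 5.0
```

View pics/a3w.png

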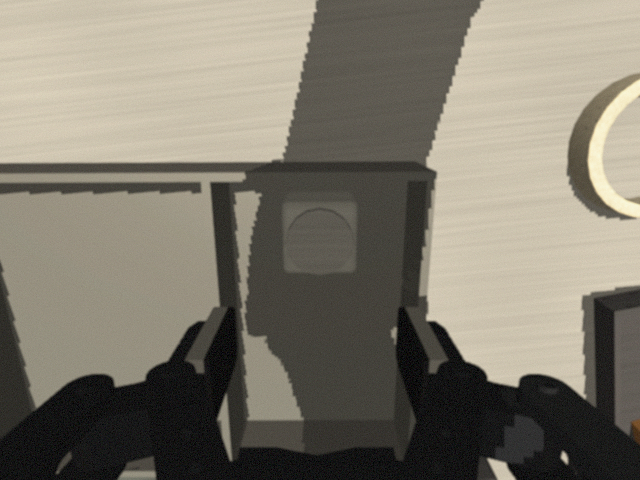

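Canister B stands on the floor in the narrow compartment (px ~320,240). Next canister C.

apply_moves([
  [5, 0, -1.2, -0.05, 5.6],
  [10, 0.3, -2.5, -0.1, 5.6],
  [16, 0.6, -4, -0.15, 5.6],
  [22, 1, -5.5, -0.2, 5.6],
  [28, 1.3, -7, -0.22, 5.6],
  [30, 1.4, -7.54, -0.222, 5.6],
  [30, 1.4, -7.54, -0.222, 5.6],
  [30, 1.4, -7.54, -0.222, 5.6],
])

```text
clock: 19.25
eef_pos: [536.6, 151.2, 128.9]
tool_rot: [-1.568, 0.003, 1.686]
force: [0.7, -0.9, -0.3]
width: 56.3
```

```bash
python3 v.py a4
```

```text
19.25 [536.6 151.2 128.9] [-1.568  0.003  1.686] [ 0.7 -0.9 -0.3] 56.3
[-0.03  0.67 -0.47  1.86  0.45  0.71  0.94]
```

View pics/a4w.png

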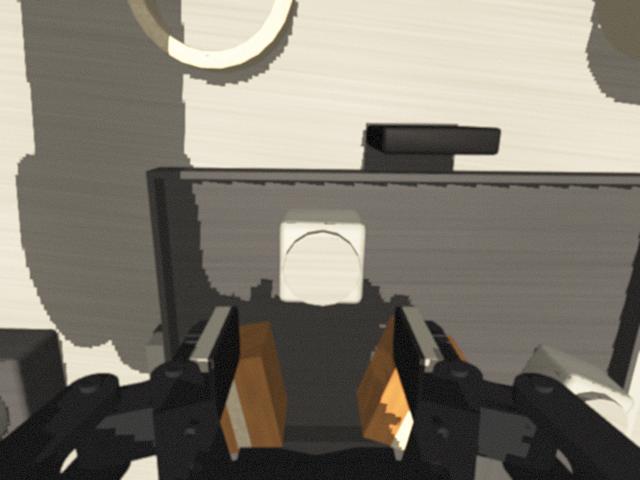

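View pics/a4s.png

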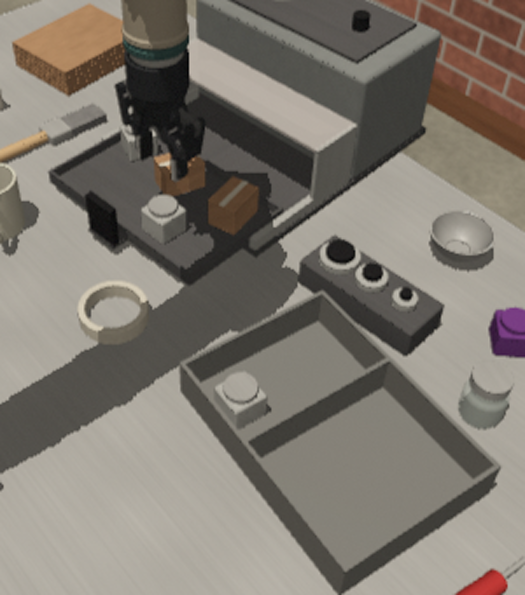

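apply_moves([
  [0.25, 4, 0, 0, 5.6],
  [0.25, 8, 0, 0, 5.6],
  [0.25, 9, 0, 0, 5.6],
  [0.25, 9, 0, 0, 3.5],
  [0.25, 9, 0, 0, 3.5],
  [0.25, 9, 0, 0, 3.5],
  [0.25, 9, 0, 0, 3.5],
])

```text
clock: 20.23
eef_pos: [537.8, 156.7, 40.6]
tool_rot: [-1.572, -0.0, 1.688]
force: [0.3, 0.1, -0.5]
width: 44.5
```

```bash
python3 -c "
from h import *
x,y=tote(0,85);go(x,y,110,84)"
```

```text
to (np.float64(493.18491937775053), np.float64(-142.7656388936968), 110, 84) shift [-29.22  -6.94   7.93] roll 0.222 rows>= 5.0
```

apply_moves([
  [0, -3, 0, 0, 3.5],
  [0, -7, 0, 0, 3.5],
  [-4, -7, 1.1, 0.03, 3.5],
  [-9, -7, 2.4, 0.07, 3.5],
  [-14, -7, 3.8, 0.11, 3.5],
  [-19, -7, 5.2, 0.15, 3.5],
  [-24, -7, 6.5, 0.19, 3.5],
  [-28, -7, 7.6, 0.22, 3.5],
  [-29.2, -7, 7.93, 0.222, 3.5],
  [-29.2, -7, 7.93, 0.222, 3.5],
  [-29.2, -7, 7.93, 0.222, 3.5],
])

```text
clock: 21.6
eef_pos: [493.3, -140.6, 110.0]
tool_rot: [-1.572, -0.001, 1.469]
force: [0.0, 0.0, -0.1]
width: 44.8
```

```bash
python3 v.py a5;python3 -c "
from h import *
x,y=tote(0,85);go(x,y,24.5,84)"
```

```text
21.6 [ 493.3 -140.6  110. ] [-1.572e+00 -1.000e-03  1.469e+00] [ 0.   0.  -0.1] 44.8
[ 0.51  0.65 -0.43  2.    0.47  0.59  1.23]
to (np.float64(493.18491937775053), np.float64(-142.7656388936968), 24.5, 84) shift [-0.2   8.54 -0.02] roll 0.003 rows>= 1.4
```

View pics/a5w.png

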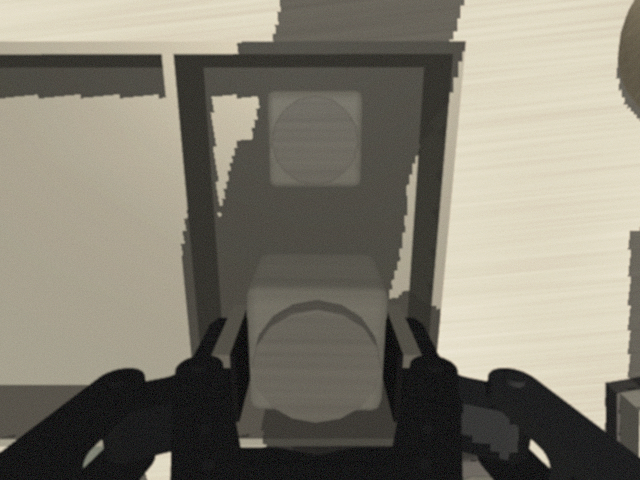

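apply_moves([
  [-0.2, 4, 0, 0, 3.5],
  [-0.2, 7, 0, 0, 3.5],
  [-0.2, 8.4, 0, 0, 3.5],
  [-0.2, 8.5, 0, 0, 3.5],
  [-0.2, 8.5, 0, 0, 5.8],
  [-0.2, 8.5, 0, 0, 5.8],
  [-0.2, 5.5, 0, 0, 5.8],
  [-0.2, 0, 0, 0, 5.8],
  [-0.2, -3, 0, 0, 5.8],
  [-0.2, -3, 0, 0, 5.8],
])

```text
clock: 22.95
eef_pos: [494.3, -145.3, 142.7]
tool_rot: [-1.577, 0.001, 1.465]
force: [-0.2, -0.4, -0.1]
width: 58.2
```

```bash
python3 v.py a6; python3 -c "
from h import *
go(614.5,218,130,79.6)"
```

```text
22.95 [ 494.3 -145.3  142.7] [-1.577e+00  1.000e-03  1.465e+00] [-0.2 -0.4 -0.1] 58.2
[ 0.55  0.6  -0.48  1.98  0.44  0.66  1.26]
to (614.5, 218, 130, 79.6) shift [37.39  1.01 -8.34] roll 0.076 rows>= 6.2
```

View pics/a6w.png

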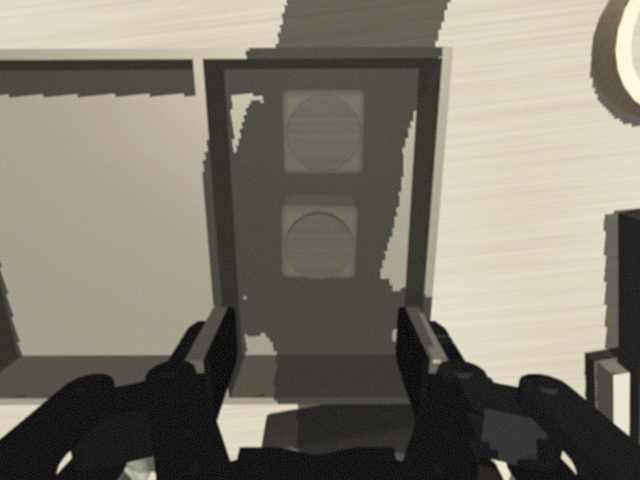

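View pics/a6s.png

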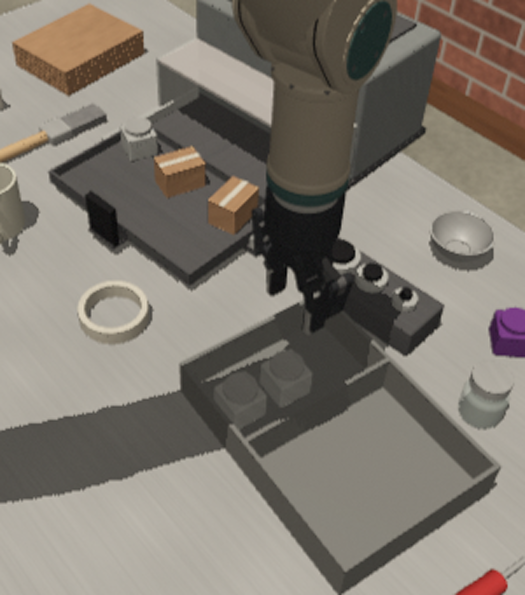

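apply_moves([
  [5, 0, -1.1, 0.01, 5.4],
  [10, 0, -2.2, 0.02, 5.4],
  [16, 0, -3.5, 0.03, 5.4],
  [22, 0, -4.9, 0.04, 5.4],
  [28, 0.5, -6.2, 0.06, 5.4],
  [34, 1, -7.6, 0.076, 5.4],
  [37.4, 1, -8.34, 0.076, 5.4],
  [37.4, 1, -8.34, 0.076, 5.4],
  [37.4, 1, -8.34, 0.076, 5.4],
])

```text
clock: 24.18
eef_pos: [613.6, 217.0, 128.3]
tool_rot: [-1.569, 0.003, 1.39]
force: [0.2, 0.1, 0.7]
width: 54.0
```

```bash
python3 v.py a7
```

```text
24.18 [613.6 217.  128.3] [-1.569  0.003  1.39 ] [0.2 0.1 0.7] 54.0
[-0.15  0.78 -0.41  1.6   0.38  0.85  0.68]
```

View pics/a7w.png

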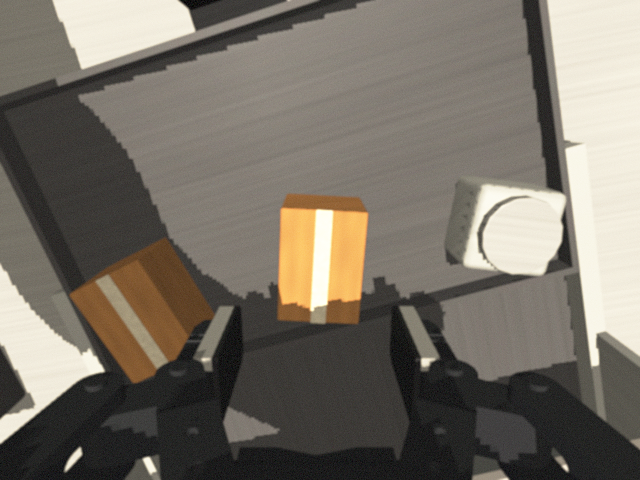

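apply_moves([
  [0.25, 4, 0, 0, 5.6],
  [0.25, 8, 0, 0, 5.6],
  [0.25, 8.9, 0, 0, 5.6],
  [0.25, 8.9, 0, 0, 3.3],
  [0.25, 8.9, 0, 0, 3.3],
  [0.25, 8.9, 0, 0, 3.3],
  [0.25, 8.9, 0, 0, 3.3],
])

```text
clock: 25.15
eef_pos: [615.4, 221.2, 41.6]
tool_rot: [-1.572, -0.001, 1.39]
force: [0.3, -0.7, -0.8]
width: 42.9
```

```bash
python3 -c "
from h import *
x,y=tote(-50,-62);go(x,y,110,84)"
```

```text
to (np.float64(428.09314050899184), np.float64(-283.7339343494503), 110, 84) shift [-53.04  -6.84   9.35] roll -0.076 rows>= 8.8
```

apply_moves([
  [0, -3, 0, 0, 3.3],
  [0, -7, 0, 0, 3.3],
  [-4, -7, 0.7, 0, 3.3],
  [-9, -7, 1.6, -0.02, 3.3],
  [-14, -7, 2.5, -0.03, 3.3],
  [-19, -7, 3.4, -0.04, 3.3],
  [-24, -7, 4.2, -0.05, 3.3],
  [-29, -7, 5.1, -0.06, 3.3],
  [-34, -7, 6, -0.07, 3.3],
  [-39, -7, 6.9, -0.076, 3.3],
  [-44, -7, 7.8, -0.076, 3.3],
  [-49, -7, 8.6, -0.076, 3.3],
  [-52, -7, 9.2, -0.076, 3.3],
  [-53, -7, 9.35, -0.076, 3.3],
  [-53, -7, 9.35, -0.076, 3.3],
  [-53, -7, 9.35, -0.076, 3.3],
])

```text
clock: 27.15
eef_pos: [428.8, -281.7, 111.0]
tool_rot: [-1.572, -0.001, 1.469]
force: [-0.2, 0.3, -2.1]
width: 43.5
```

```bash
python3 v.py a8;python3 -c "
from h import *
x,y=tote(-50,-62);go(x,y,26,84)"
```

```text
27.15 [ 428.8 -281.7  111. ] [-1.572e+00 -1.000e-03  1.469e+00] [-0.2  0.3 -2.1] 43.5
[ 0.85  0.66 -0.48  2.    0.52  0.61  1.49]
to (np.float64(428.09314050899184), np.float64(-283.7339343494503), 26, 84) shift [-0.18  8.5   0.03] roll 0.003 rows>= 1.4
```

View pics/a8w.png

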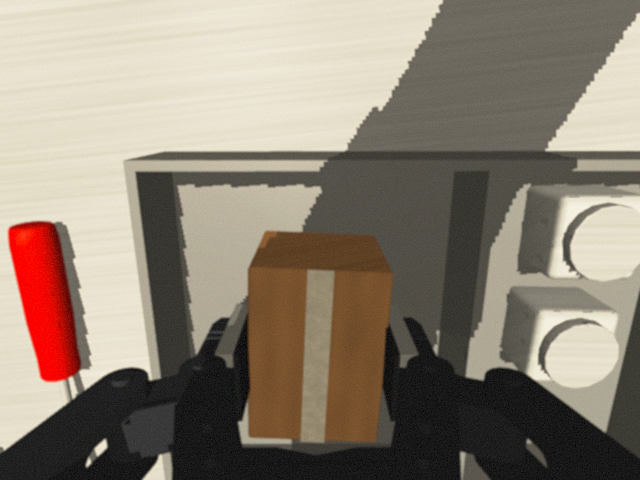

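apply_moves([
  [-0.2, 4, 0, 0, 3.3],
  [-0.2, 7, 0, 0, 3.3],
  [-0.2, 8.4, 0, 0, 3.3],
  [-0.2, 8.5, 0, 0, 3.3],
  [-0.2, 8.5, 0, 0, 5.6],
  [-0.2, 8.5, 0, 0, 5.6],
  [-0.2, 5.5, 0, 0, 5.6],
  [-0.2, 0, 0, 0, 5.6],
  [-0.2, -3, 0, 0, 5.6],
  [-0.2, -3, 0, 0, 5.6],
])

```text
clock: 28.5
eef_pos: [429.1, -286.7, 143.7]
tool_rot: [-1.576, 0.003, 1.465]
force: [-0.4, -0.7, 0.0]
width: 55.6
```

```bash
python3 v.py a9; python3 -c "
from h import *
go(629.3,115,130,105.9)"
```

```text
28.5 [ 429.1 -286.7  143.7] [-1.576  0.003  1.465] [-0.4 -0.7  0. ] 55.6
[ 0.89  0.61 -0.53  1.97  0.48  0.68  1.52]
to (629.3, 115, 130, 105.9) shift [ 41.99   1.11 -15.88] roll -0.383 rows>= 7.2
```

View pics/a9s.png

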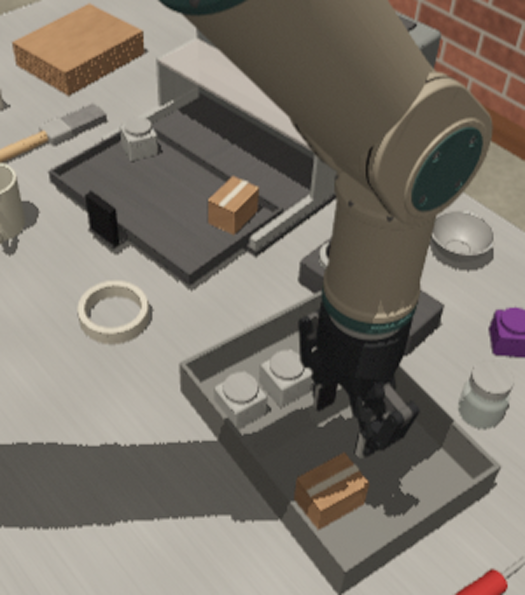

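apply_moves([
  [5, 0, -1.9, -0.04, 5.4],
  [10, 0, -3.8, -0.08, 5.4],
  [15, 0, -5.7, -0.12, 5.4],
  [20, 0, -7.6, -0.17, 5.4],
  [25, 0, -9.5, -0.22, 5.4],
  [30, 0.5, -11.3, -0.27, 5.4],
  [35, 1, -13.2, -0.32, 5.4],
  [40, 1.1, -15.1, -0.37, 5.4],
  [42, 1.1, -15.9, -0.383, 5.4],
  [42, 1.1, -15.9, -0.383, 5.4],
  [42, 1.1, -15.9, -0.383, 5.4],
])

```text
clock: 29.98
eef_pos: [628.5, 113.5, 128.6]
tool_rot: [-1.568, 0.001, 1.848]
force: [-0.5, -0.1, 1.5]
width: 54.1
```

```bash
python3 v.py b1
```

```text
29.98 [628.5 113.5 128.6] [-1.568e+00  1.000e-03  1.848e+00] [-0.5 -0.1  1.5] 54.1
[ 0.11  0.79 -0.58  1.63  0.53  0.88  1.17]
```

View pics/b1w.png

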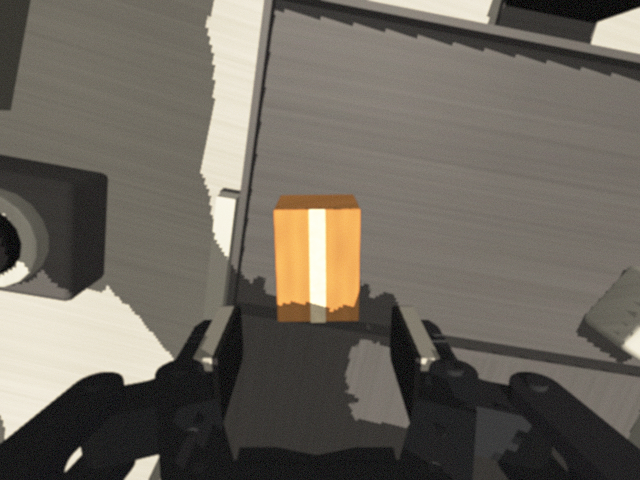

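apply_moves([
  [0.05, 4, 0, 0, 5.4],
  [0.05, 8, 0, 0, 5.4],
  [0.05, 8.8, 0, 0, 5.4],
  [0.05, 8.8, 0, 0, 3.3],
  [0.05, 8.8, 0, 0, 3.3],
  [0.05, 8.8, 0, 0, 3.3],
  [0.05, 8.8, 0, 0, 3.3],
])

```text
clock: 30.95
eef_pos: [629.9, 116.1, 42.6]
tool_rot: [-1.572, 0.0, 1.849]
force: [-0.9, -0.1, -1.6]
width: 42.8
```

```bash
python3 -c "
from h import *
x,y=tote(45,-62);go(x,y,112,84)"
```

```text
to (np.float64(522.5727205689778), np.float64(-293.66413835987737), 112, 84) shift [-36.46  -6.94  21.56] roll 0.383 rows>= 6.9
```

apply_moves([
  [0, -3, 0, 0, 3.3],
  [0, -7, 0, 0, 3.3],
  [-4, -7, 2.4, 0.04, 3.3],
  [-8.5, -7, 5, 0.09, 3.3],
  [-13, -7, 7.7, 0.14, 3.3],
  [-17.5, -7, 10.3, 0.19, 3.3],
  [-22, -7, 13, 0.24, 3.3],
  [-26.5, -7, 15.7, 0.29, 3.3],
  [-31, -7, 18.3, 0.34, 3.3],
  [-35, -7, 20.7, 0.38, 3.3],
  [-36.5, -7, 21.56, 0.383, 3.3],
  [-36.5, -7, 21.56, 0.383, 3.3],
  [-36.5, -7, 21.56, 0.383, 3.3],
])

```text
clock: 32.58
eef_pos: [523.4, -291.5, 112.1]
tool_rot: [-1.572, -0.002, 1.469]
force: [-0.1, 0.7, -0.8]
width: 43.3
```

```bash
python3 v.py b2;python3 -c "
from h import *
x,y=tote(45,-62);go(x,y,26.5,84)"
```

```text
32.58 [ 523.4 -291.5  112.1] [-1.572 -0.002  1.469] [-0.1  0.7 -0.8] 43.3
[ 0.78  0.75 -0.52  1.76  0.51  0.76  1.47]
to (np.float64(522.5727205689778), np.float64(-293.66413835987737), 26.5, 84) shift [-0.21  8.55  0.06] roll 0.003 rows>= 1.4
```

View pics/b2w.png

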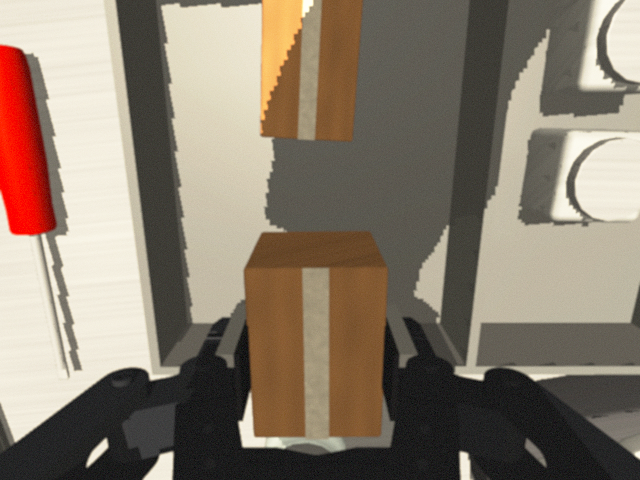

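apply_moves([
  [-0.2, 4, 0, 0, 3.3],
  [-0.2, 7, 0, 0, 3.3],
  [-0.2, 8.4, 0, 0, 3.3],
  [-0.2, 8.5, 0, 0, 3.3],
  [-0.2, 8.5, 0, 0, 5.6],
  [-0.2, 8.5, 0, 0, 5.6],
  [-0.2, 5.5, 0, 0, 5.6],
  [-0.2, 0, 0, 0, 5.6],
  [-0.2, -4, 0, 0, 5.6],
  [-0.2, -4, 0, 0, 5.6],
])

```text
clock: 33.92
eef_pos: [524.7, -297.1, 156.1]
tool_rot: [-1.578, 0.003, 1.466]
force: [-0.0, -0.6, 1.2]
width: 55.7
```

```bash
python3 v.py b3; python3 -c "
from h import *
go(595,321,180,-18)"
```

```text
33.92 [ 524.7 -297.1  156.1] [-1.578  0.003  1.466] [-0.  -0.6  1.2] 55.7
[ 0.81  0.7  -0.55  1.73  0.47  0.84  1.51]
to (595, 321, 180, -18) shift [62.18 -2.75 -0.77] roll 1.78 rows>= 10.0
```

View pics/b3s.png

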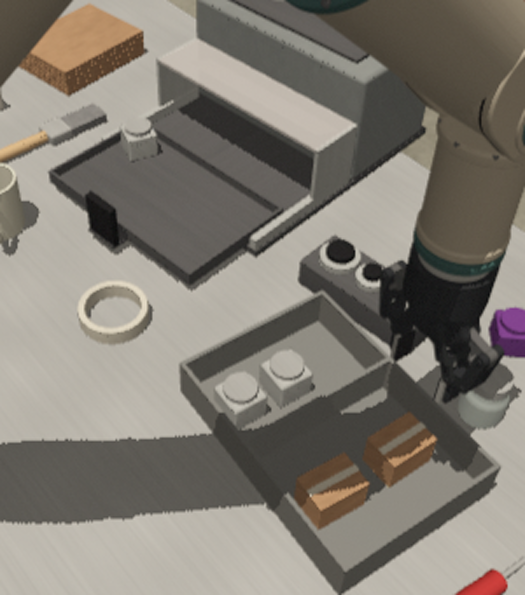

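apply_moves([
  [5, -1, 0, 0.15, 5.4],
  [10, -2, 0, 0.3, 5.4],
  [15, -3, 0, 0.45, 5.4],
  [21, -3, 0, 0.6, 5.4],
  [27, -3, 0, 0.75, 5.4],
  [33, -3, -0.2, 0.9, 5.4],
  [39, -3, -0.4, 1.05, 5.4],
  [45, -3, -0.6, 1.2, 5.4],
  [51, -3, -0.7, 1.35, 5.4],
  [57, -3, -0.8, 1.5, 5.4],
  [62, -3, -0.8, 1.65, 5.4],
  [62, -3, -0.8, 1.78, 5.4],
  [62, -3, -0.8, 1.78, 5.4],
  [62, -3, -0.8, 1.78, 5.4],
])

```text
clock: 35.78
eef_pos: [594.9, 318.1, 181.0]
tool_rot: [-1.573, 0.001, -0.313]
force: [-0.8, -0.2, -0.5]
width: 54.4
```

```bash
python3 v.py b4
```

```text
35.77 [594.9 318.1 181. ] [-1.573e+00  1.000e-03 -3.130e-01] [-0.8 -0.2 -0.5] 54.4
[-0.52  0.72 -0.03  1.49  0.03  0.94 -0.87]
```

View pics/b4w.png

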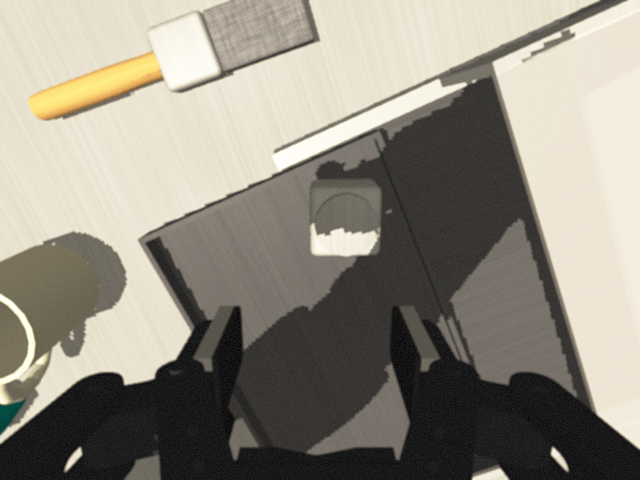

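View pics/b4s.png

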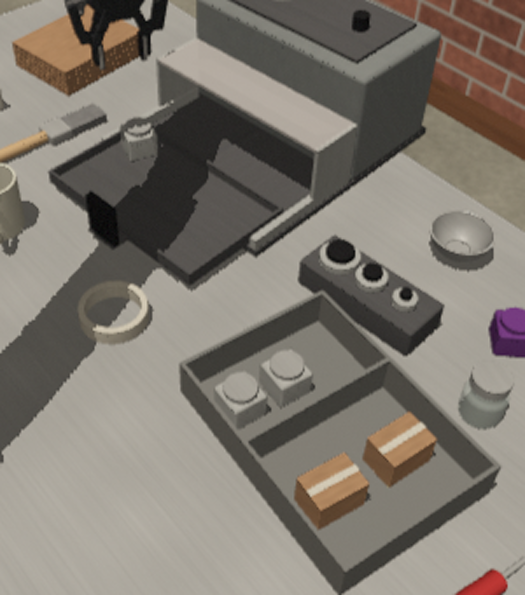

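Run:
```python
from h import *
w=P('wrist')
q=[w.at(*c,60) for c in ((310,188),(381,188),(379,255),(311,255))]; print(np.round(q,1),np.mean(q,0))
packs(w,[('c',615.5,321,-18)],'ov2.png',(270,140,430,290),4)
go(615,321,110,-18)
```

```text
[[600.6 349.7  60. ]
 [643.  335.9  60. ]
 [630.  293.6  60. ]
 [587.4 307.4  60. ]] [615.2618188  321.62735485  60.        ]
to (615, 321, 110, -18) shift [1.8  7.17 0.85] roll -0.001 rows>= 1.2
```

View pics/ov2.png

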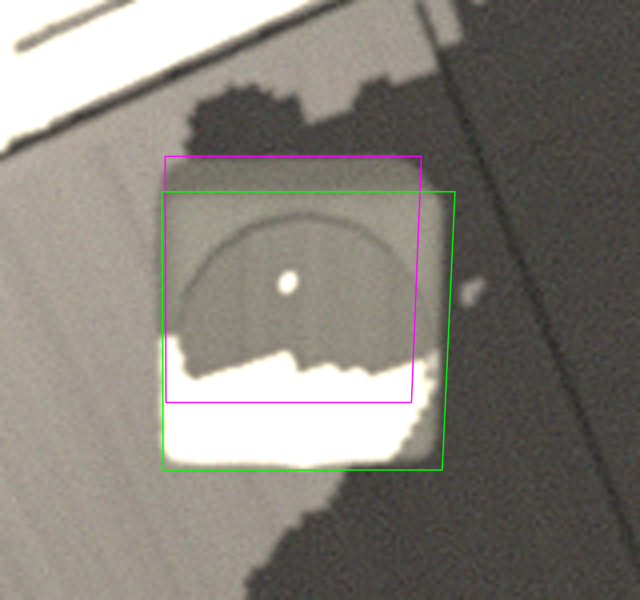

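apply_moves([
  [1.75, 4, 0.85, 0, 5.4],
  [1.75, 9, 0.85, 0, 5.4],
  [1.75, 13, 0.85, 0, 5.4],
  [1.75, 14.1, 0.85, 0, 5.4],
  [1.75, 14.1, 0.85, 0, 5.4],
  [1.75, 14.1, 0.85, 0, 3.5],
  [1.75, 14.1, 0.85, 0, 3.5],
  [1.75, 14.1, 0.85, 0, 3.5],
  [1.75, 14.1, 0.85, 0, 3.5],
])

```text
clock: 37.05
eef_pos: [615.5, 322.9, 42.9]
tool_rot: [-1.568, -0.002, -0.314]
force: [-1.1, -0.5, 6.4]
width: 44.4
```

```bash
python3 -c "
from h import *
x,y=tote(62,85);go(x,y,112,-96)"
```

```text
to (np.float64(554.8452768905835), np.float64(-149.24640361629133), 112, -96) shift [  8.82  -6.91 -46.78] roll 1.361 rows>= 7.8
```

apply_moves([
  [0, -3, 0, 0, 3.5],
  [0, -7, 0, 0, 3.5],
  [0.8, -7, -4, 0.12, 3.5],
  [1.7, -7, -9, 0.26, 3.5],
  [2.6, -7, -14, 0.4, 3.5],
  [3.6, -7, -19, 0.55, 3.5],
  [4.5, -7, -24, 0.7, 3.5],
  [5.5, -7, -29, 0.84, 3.5],
  [6.4, -7, -34, 0.99, 3.5],
  [7.4, -7, -39, 1.13, 3.5],
  [8.3, -7, -44, 1.28, 3.5],
  [8.8, -7, -46.8, 1.36, 3.5],
  [8.8, -7, -46.8, 1.36, 3.5],
  [8.8, -7, -46.8, 1.36, 3.5],
])

```text
clock: 38.8
eef_pos: [553.6, -148.4, 110.9]
tool_rot: [-1.571, 0.001, -1.672]
force: [1.1, 0.8, -1.0]
width: 44.3
```

```bash
python3 v.py b5;python3 -c "
from h import *
x,y=tote(62,85);go(x,y,26,-96)"
```

```text
38.8 [ 553.6 -148.4  110.9] [-1.571e+00  1.000e-03 -1.672e+00] [ 1.1  0.8 -1. ] 44.3
[ 0.05  0.69  0.26  1.85 -0.29  0.64 -1.19]
to (np.float64(554.8452768905835), np.float64(-149.24640361629133), 26, -96) shift [0.13 8.48 0.12] roll 0.005 rows>= 1.4
```

View pics/b5w.png

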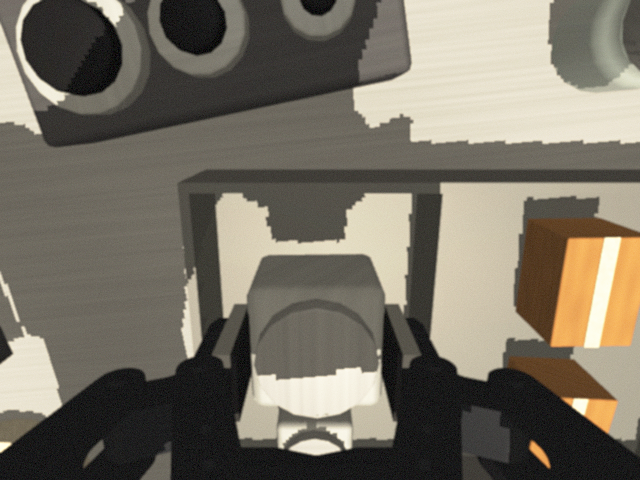

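View pics/b5s.png

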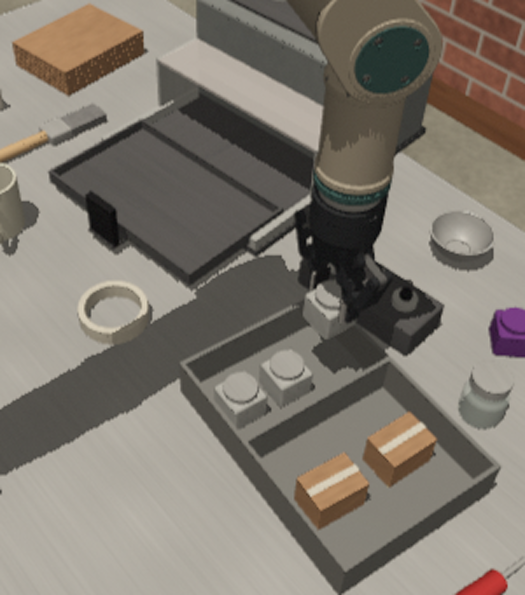

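apply_moves([
  [0.1, 4, 0.2, 0, 3.5],
  [0.1, 7, 0.2, 0, 3.5],
  [0.1, 8.2, 0.2, 0, 3.5],
  [0.1, 8.35, 0.2, 0, 3.5],
  [0.1, 8.35, 0.2, 0, 5.8],
  [0.1, 8.35, 0.2, 0, 5.8],
  [0.1, 5.5, 0.2, 0, 5.8],
  [0.1, 0, 0.2, 0, 5.8],
  [0.1, -6, 0.2, 0, 5.8],
  [0.1, -10, 0.2, 0, 3],
  [0.1, -10, 0.2, 0, 3],
])

```text
clock: 40.28
eef_pos: [557.6, -152.1, 215.0]
tool_rot: [-1.562, -0.001, -1.674]
force: [0.6, 0.4, -0.3]
width: 30.1
```

```bash
python3 v.py b6;python3 -c "
from h import *
go(467,200,140,5.3)"
```

```text
40.27 [ 557.6 -152.1  215. ] [-1.562e+00 -1.000e-03 -1.674e+00] [ 0.6  0.4 -0.3] 30.1
[ 0.    0.56  0.33  1.76 -0.23  0.86 -1.23]
to (467, 200, 140, 5.3) shift [-34.     7.11 -12.38] roll -1.766 rows>= 9.5
```

View pics/b6w.png

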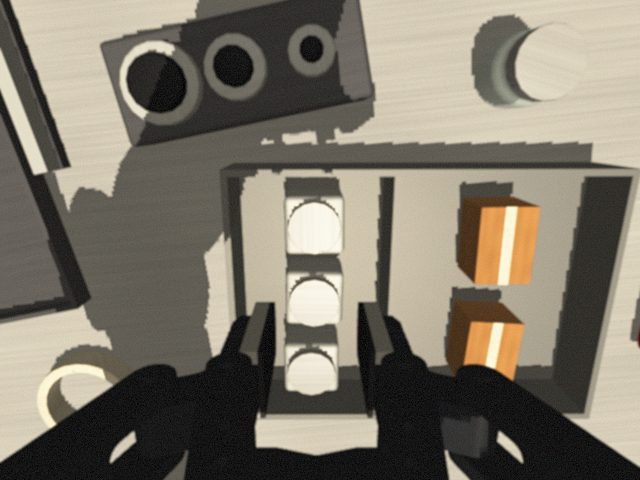

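View pics/b6s.png

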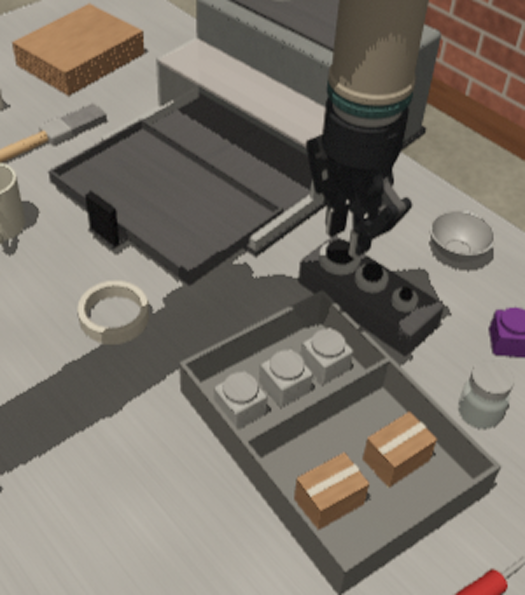

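apply_moves([
  [-4, 0, -1.4, -0.18, 3],
  [-8, 0, -2.9, -0.36, 3],
  [-12, 1, -4.3, -0.54, 3],
  [-16, 2, -5.8, -0.72, 3],
  [-20, 3, -7.2, -0.9, 3],
  [-24, 4, -8.7, -1.08, 3],
  [-28, 5, -10.2, -1.26, 3],
  [-32, 6, -11.6, -1.44, 3],
  [-34, 7.1, -12.4, -1.6, 3],
  [-34, 7.1, -12.4, -1.766, 3],
  [-34, 7.1, -12.4, -1.766, 3],
  [-34, 7.1, -12.4, -1.766, 3],
])

```text
clock: 41.88
eef_pos: [466.6, 199.1, 139.2]
tool_rot: [-1.571, 0.001, 0.088]
force: [0.4, -0.7, -0.2]
width: 30.2
```

```bash
python3 v.py b7;python3 -c "
from h import *
go(467,199.7,45,5.3)"
```

```text
41.88 [466.6 199.1 139.2] [-1.571e+00  1.000e-03  8.800e-02] [ 0.4 -0.7 -0.2] 30.2
[-0.35  0.57 -0.16  2.    0.15  0.59 -0.52]
to (467, 199.7, 45, 5.3) shift [0.01 9.46 0.04] roll -0.003 rows>= 1.5
```

View pics/b7w.png

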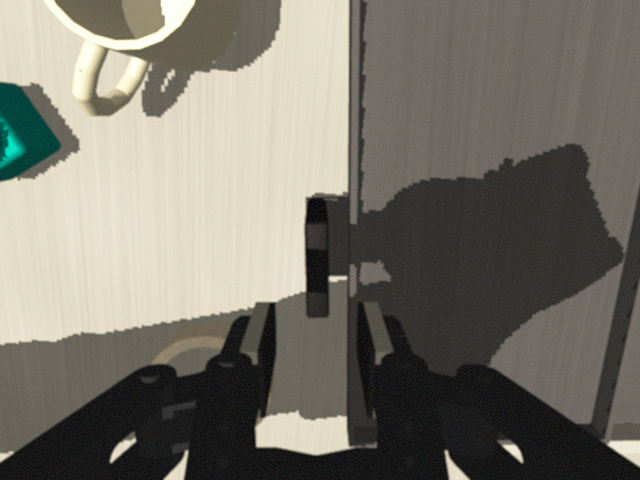

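apply_moves([
  [0, 5, 0, 0, 3],
  [0, 9.4, 0, 0, 3],
  [0, 9.4, 0, 0, 3],
  [0, 9.4, 0, 0, 0.5],
  [0, 9.4, 0, 0, 0.5],
  [0, 9.4, 0, 0, 0.5],
  [0, 9.4, 0, 0, 0.5],
])

```text
clock: 42.85
eef_pos: [467.6, 200.0, 47.0]
tool_rot: [-1.57, -0.002, 0.092]
force: [-0.3, -0.5, 6.2]
width: 11.4
```

apply_moves([
  [1, 0, 0, 0, 0.5],
  [2.5, 0, 0, 0, 0.5],
  [4, 0, 0, 0, 0.5],
  [5.5, 0, 0, 0, 0.5],
  [7, 0, 0, 0, 0.5],
  [8.5, 0, 0, 0, 0.5],
  [10, 0, 0, 0, 0.5],
  [11, 0, 0, 0, 0.5],
  [11.5, 0, 0, 0, 0.5],
  [11.8, 0, 0, 0, 0.5],
  [12, 0, 0, 0, 0.5],
  [12, 0, 0, 0, 0.5],
])

```text
clock: 44.35
eef_pos: [585.8, 212.4, 47.1]
tool_rot: [-1.569, 0.0, 0.093]
force: [-3.5, 1.5, 7.0]
width: 11.1
```

apply_moves([
  [0.2, 0, 0, 0, 0.5],
  [0.3, 0, 0, 0, 0.5],
  [0.3, 0, 0, 0, 0.5],
])

```text
clock: 44.72
eef_pos: [585.7, 212.3, 47.1]
tool_rot: [-1.57, 0.006, 0.094]
force: [-11.5, 0.9, 12.7]
width: 11.4
```

apply_moves([
  [0.2, 0, 0, 0, 0.5],
  [0.2, 0, 0, 0, 0.5],
  [-0.1, 0, 0, 0, 3],
  [-0.3, 0, 0, 0, 3],
  [-0.3, -4, 0, 0, 3],
  [-0.3, -10, 0, 0, 3],
  [-0.3, -16, 0, 0, 3],
  [-0.3, -22, 0, 0, 3],
  [-0.3, -24, 3, 0, 3],
  [-0.3, -24, 3, 0, 3],
  [-0.3, -24, 3, 0, 3],
])

```text
clock: 46.1
eef_pos: [583.5, 239.5, 284.9]
tool_rot: [-1.572, 0.001, 0.091]
force: [-0.8, -0.3, -0.6]
width: 29.8
```

```bash
cat v.py > v2.py
cat >> v2.py <<'E'
c=np.array([698,220,0]);ph=np.radians(5.3)
def M(x,y,z): return c+[x*np.cos(ph)-y*np.sin(ph),x*np.sin(ph)+y*np.cos(ph),z]
im=w.img[:,:,::-1].copy()
for R,z in (((-88,-145,88,145),36),((-118,-26,-106,26),82)):
    q=w.proj([M(R[0],R[1],z),M(R[2],R[1],z),M(R[2],R[3],z),M(R[0],R[3],z)]); cv2.polylines(im,[np.round(q*8).astype(int)],True,(0,255,0),1,cv2.LINE_AA,3)
cv2.imwrite('pics/'+sys.argv[1]+'o.png',im)
det(w,['tray_floor','tab']); det(p,['tray_floor','tab'])
go(675.4,-162.2,120,0)
E
python3 v2.py b8
```

```text
46.1 [583.5 239.5 284.9] [-1.572e+00  1.000e-03  9.100e-02] [-0.8 -0.3 -0.6] 29.8
[-0.31  0.56 -0.2   1.5   0.12  1.1  -0.45]
tray_floor [698. 219.  19.] 0.94
tab [589. 210.  62.] 0.79
tray_floor [697. 221.  18.] 0.65
tab [586. 210.  62.] 0.94
to (675.4, -162.2, 120, 0) shift [  5.48  16.51 -40.88] roll 0.091 rows>= 7.2
```

View pics/b8o.png

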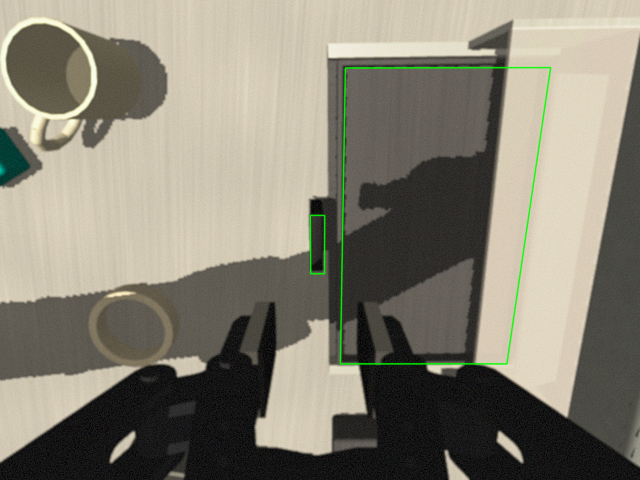

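View pics/b8s.png

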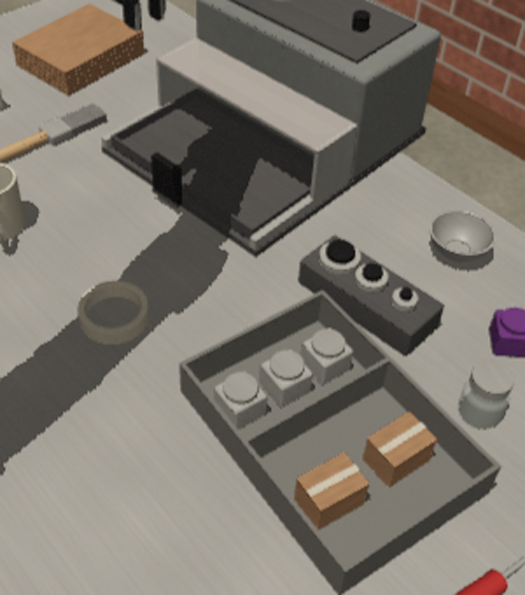

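apply_moves([
  [0.8, 0, -6, 0.02, 0],
  [1.6, 0, -12, 0.03, 0],
  [2.4, 2, -18, 0.05, 0],
  [3.2, 4, -24, 0.06, 0],
  [4, 6, -30, 0.08, 0],
  [4.8, 8, -36, 0.091, 0],
  [5.5, 10, -40.9, 0.091, 0],
  [5.5, 15, -40.9, 0.091, 0],
  [5.5, 18.5, -40.9, 0.091, 0],
  [5.5, 18.5, -40.9, 0.091, 0],
  [5.5, 18.5, -40.9, 0.091, 0],
])

```text
clock: 47.78
eef_pos: [677.1, -161.7, 102.2]
tool_rot: [-1.571, -0.002, 0.001]
force: [0.2, -0.9, -0.6]
width: -0.1
```

Run:
```python
from h import *
state()
w=P('wrist');w.save('c1w.png');s=P('side');s.save('c1s.png',(350,200,490,310),5)
go(675.4,-162.2,75,0)
```

```text
47.77 [ 677.1 -161.7  102.2] [-1.571e+00 -2.000e-03  1.000e-03] [ 0.2 -0.9 -0.6] -0.1
to (675.4, -162.2, 75, 0) shift [-0.22  2.81 -0.05] roll 0.001 rows>= 0.5
```

View pics/c1w.png

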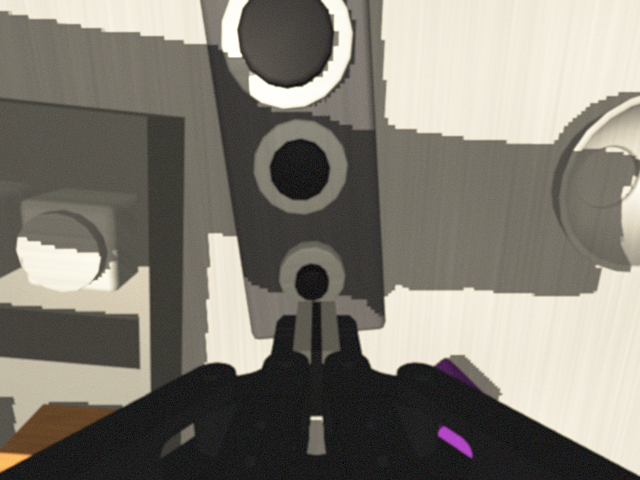

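View pics/c1s.png

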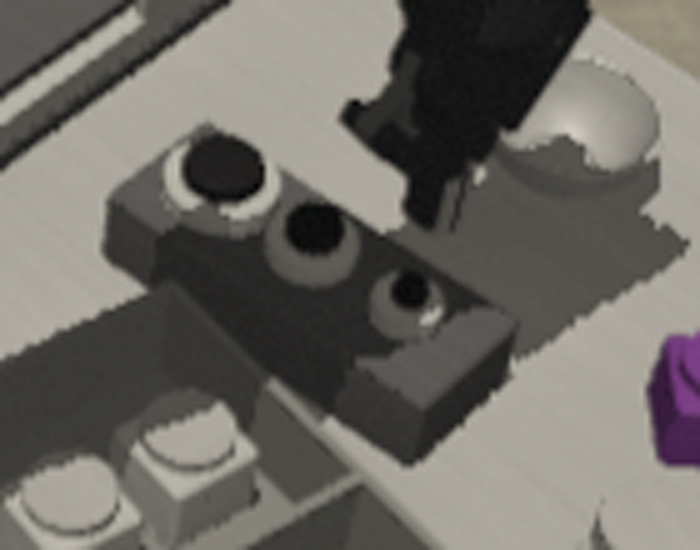

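Run:
```python
from h import *
w=P('wrist')
for u,v in ((312,282),(299,169)): print(w.at(u,v,66))
go(675,-162,78,0)
```

```text
[ 675.42929019 -159.55409956   66.        ]
[ 670.02494663 -108.35890181   66.        ]
to (675, -162, 78, 0) shift [-0.25  2.5  -0.03] roll 0.001 rows>= 0.4
```

apply_moves([
  [-0.18, 1.5, 0.1, 0, 0],
  [-0.18, 3, 0.1, 0, 0],
  [-0.18, 3.2, 0.1, 0, 0],
  [-0.18, 3.2, 0.1, 0, 0],
])

```text
clock: 48.42
eef_pos: [674.0, -160.5, 68.2]
tool_rot: [-1.571, 0.001, 0.001]
force: [0.6, -0.1, 0.1]
width: -0.1
```

apply_moves([
  [0, 0.2, 0, 0, 0],
  [0, 0.4, 0, 0, 0],
  [0, 0.6, 0, 0, 0],
  [0, 0.6, 0, 0, 0],
])

```text
clock: 48.92
eef_pos: [674.7, -160.6, 63.1]
tool_rot: [-1.571, -0.001, 0.001]
force: [-0.0, 0.5, 3.1]
width: -0.3
```

apply_moves([
  [0, 0.15, 0, 0, 0],
  [0, 0.3, 0, 0, 0],
  [0, 0.3, 0, 0, 0],
])

```text
clock: 49.3
eef_pos: [674.7, -160.7, 61.1]
tool_rot: [-1.571, -0.001, 0.001]
force: [-0.7, 0.7, 8.5]
width: -0.0
```

apply_moves([
  [0, 0.15, 0, 0, 0],
  [0, 0.3, 0, 0, 0],
  [0, 0.3, 0, 0, 0],
])

```text
clock: 49.68
eef_pos: [674.9, -160.7, 60.7]
tool_rot: [-1.571, -0.002, 0.001]
force: [-5.3, 0.9, 23.5]
width: 0.1
```

apply_moves([
  [0, -1, 0, 0, 0],
  [0, -6, 0, 0, 0],
  [0, -12, 0, 0, 0],
  [0, -18, 4, 0, 0],
  [-4, -20, 10, 0, 0],
  [-4, -20, 14, 0, 0],
  [-4, -20, 14, 0, 0],
  [-4, -20, 14, 0, 0],
  [-4, -20, 14, 0, 0],
])

```text
clock: 50.8
eef_pos: [633.9, -22.6, 256.0]
tool_rot: [-1.572, 0.001, -0.001]
force: [0.2, 0.2, -0.1]
width: -0.1
```

Run:
```python
from h import *
state()
s=P('side');s.save('d1s.png');c=P('scene');c.save('d1c.png')
det(s,['tray_floor','tab','canister1_mid','carton1_mid','stop_key_top','run_key_top','jog_key_top','mug','tape','driver','jar','brush'])
```

```text
50.8 [633.9 -22.6 256. ] [-1.572e+00  1.000e-03 -1.000e-03] [ 0.2  0.2 -0.1] -0.1
tab [587. 215.  63.] 0.81
tab [ 653. -313.   -1.] 0.37
canister1_mid [ 431. -136.   29.] 0.64
canister1_mid [ 653. -314.    1.] 0.31
carton1_mid [ 521. -294.   29.] 0.66
carton1_mid [529. 459.   1.] 0.55
carton1_mid [ 650. -313.    1.] 0.19
stop_key_top [663. -60.  71.] 0.62
stop_key_top [400.  76.  -0.] 0.6
stop_key_top [528. 459.   2.] 0.47
run_key_top [ 551. -156.   27.] 0.55
run_key_top [ 676. -158.   63.] 0.53
jog_key_top [ 666. -112.   67.] 0.59
mug [374. 327.  -3.] 0.65
mug [665. -60.  68.] 0.63
tape [398.  80.   2.] 0.78
driver [ 498. -459.    2.] 0.77
jar [ 651. -314.    2.] 0.88
brush [528. 454.   1.] 0.88
```

View pics/d1s.png

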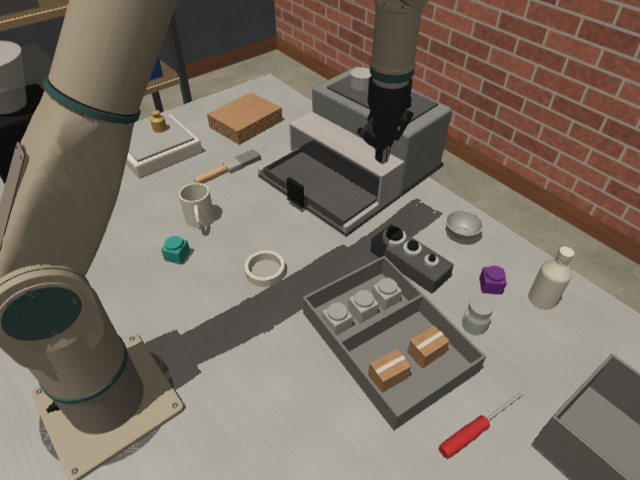

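View pics/d1c.png

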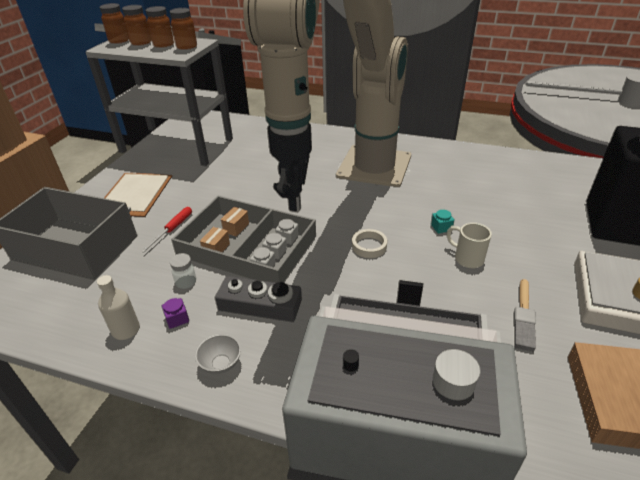

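The side view shows everything in place: the tray is home and empty (about 320,175), three canisters stand in the narrow compartment (338–388, 290–318), and two cartons lie in the wide one (390,370 and 428,345). The bystanders have not moved.

```bash
python3 -c "
from h import *
state(); print(ctrl.finish_job())"
```

```text
51.5 [634.1 -20.5 256.8] [-1.571e+00 -0.000e+00  1.000e-03] [-0.1  1.2 -1.2] 0.0
the job is handed in; nothing more can be done
None
```

The job is done and handed in at about 51.5 s of robot time, with no verdict reported.

- **Stop key:** I pressed the widest key to its hard bottom (tool at z 60.9 mm, about 22 N).
- **Tray out and packs moved:** I pulled the tray to its end stop, about 119 mm of travel. All five packs went into the tote: three canisters in the narrow compartment and two cartons in the wide one.
- **Tray home and run key:** I pushed the empty tray back until the tool was at the same x as before the pull (585.7 mm against 585.8 mm). Then I pressed the narrowest key to the same bottom height (z 60.7 mm, about 23 N).

**Last checks:** both fixed cameras showed all five packs standing apart on the tote floor. The tray was empty and home, and the bystanders were where they started, within the detector's error. I never pressed the jog key.

Two things were less certain:
- **Key clicks:** I have no direct reading of the keys, so "pressed until it clicks" is judged from where the force rose sharply at the bottom.
- **Tray detection:** the last side picture gave no tray-centre detection, but two earlier pictures after the push put the tray back at its home position. The detector also gave a few stray hits, such as the tape taken for a stop key, which I discounted by eye.

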